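# Stow the batteries in the tilt-out bin and snap it shut

### The arm

A 6-joint arm with a two-finger parallel gripper is mounted at the origin on the work surface. World frame = base frame: x ahead of the robot, y to its left, z up, the work surface at z = 0. Lengths are in m, angles in rad, forces in N, time in s.
With the tool pointing down it reaches from about 0.4 to 0.825 m from the base axis. Payload 7 kg.
Tool frame: the origin (TCP) lies midway between the tips of the shut fingers; the grasp point (between the pads) lies 19 mm behind it; z points along the fingers, y is the line along which they close (so a half turn about z gives the same grasp; the last joint's range is limited). The gripper opens to 88 mm and grips with 3 to 60 N. Pads are 19 mm wide; open, the fingers measure 130 mm over their backs; the gripper's body (78 mm by 193 mm) begins 47 mm behind the grasp point.
Start: joints at [1.618, 0.359, 0.012, 0, -1.224, -0.288], TCP at [0.161, 0.655, 0.199] pointing down, gripper open.
Joint ranges: [-3.07, 3.07], [-1.43, 2.12], [-1.02, 1.25], [-3.03, 1.67], [-3.05, -0], [-3.03, 3.03]. Speed limits (rad/s): [2.39, 2.39, 3.01, 3.14, 3.14, 3.14].

### API

Orientations are given as [roll, pitch, yaw] about the fixed x, y, z axes, in that order (R = Rz(yaw) Ry(pitch) Rx(roll)).
In Python, from station import get_state, grab_frame, calibration, job_done, boxes_of, regions_of, spot_point gives the robot as it stands. The module is installed in compiled form; this text tells all that it offers.
- The arm moves only by the tool arm_command, never from a script. Its argument "commands" is a list of rows, each an object of numbers: "tx", "ty", "tz": the shift along the tool's x, y, z each as a share of 25 cm, from -1 to 1; "twist": the turn about the tool's z as a share of 180 degrees, from -1 to 1. A call has exactly 8 rows; each row is the pose to reach, as a shift and turn from the pose commanded when the call began, along the tool's axes at that moment, turning the shorter way round; what a row does not reach only later rows make up. A row lasts 1/12 s, in which the tool goes at most 41.7 mm and 7.16 degrees, less where a joint would pass 70% of its speed; a pose out of reach is approached as far as the arm can. A call with a number of a shift or a turn outside -1 to 1 is refused whole. A call with a gripper value outside its range is refused whole. "claw" is the opening, from 0 (shut) to 1 (fully open), set as the call begins (left out, the last holds). The fingers move at their own pace and stop on an object; "grip_force" is the grip in N (left out, the last holds). Time passes only in rows, so rows that repeat a pose let the fingers close, or fill a call up. It gives the time, the measured TCP pose, the force, the opening and the grip force at its end, in the units of the state.
- get_state(): the state, without advancing time (a new reading comes with each control period).
- grab_frame(name): name is "scene" or "top" or "wrist"; returns the picture (400x640x3 uint8, red, green, blue); there is no depth.
- calibration(name): a dict with "camera_matrix" (3x3 intrinsics, pixels), "extrinsics" (4x4, takes a point from camera to world coordinates). Camera axes: x right, y down, z forward; pixel columns grow to the right and rows downward; lengths in m; the calibration is good to about 2 mm. A picture is of the moment at which its call begins: read the wrist's pose just before it. calibration takes no time and is no camera call; for the wrist camera it gives the pose at the moment of the call.
- job_done(): hands the job in; it is judged then, once.
Trained networks look in the newest picture that a camera, given by its name, has taken for a name from the list of things; names that differ only in an ending like _2 or _b are one class to them, and where a whole thing is asked for, a point or a joint stands for the part that bears it (a point fixed in the world has none). Each returns a list of dicts, best first, with "score" (0 to 1); they miss things now and then, are a little off and sometimes report something else, mostly with a low value. They report only what shows in the picture. A call takes as long as a camera call. They do not tell look-alikes from the thing itself.
- boxes_of(query, camera): "rect" ([left, top, right, bottom] in pixels, round what is visible of it).
- regions_of(query, camera): "region" (400x640 bool, what is visible of it) and "rect" ([left, top, right, bottom] in pixels, round what is visible of it).
- spot_point(query, camera): "uv" ([column, row] in pixels: a listed point, or the origin of a listed thing).
The state is a dict: "t": time; "q": joint angles; "qd": joint speeds; "joint_efforts": joint torques, N m; "eef_pos": TCP position; "ee_rot": TCP orientation; "force": force on the tool from outside, world axes, zero at the start; "moment": the same for the moment, N m; "width": finger opening in m; "gripper_force": force on a finger pad.
Only numpy, scipy, OpenCV 4.12 (cv2) and the standard library are available. Lean on these libraries where they do the work, as an engineer would, in place of code of your own. Each camera call takes 0.05 s, during which the arm holds its last target. There are 200 camera calls.

### The job

Pull the tilt-out bin at the drawer front open past its roller catch and move every camera battery from the white organiser into it, each standing upright on the bin's floor in a bay of its own, squared up so that they make one neat side-by-side row. Then push the bin fully home until the roller catch snaps and holds it shut. Leave the filters, cap, hex key and everything else where they are.

Things in the scene. Friction and masses are not known exactly. Their poses are not given: they have to be found in the camera images.
- drawer: Oak drawer-front unit, fixed, 126 deep x 400 wide x 145 mm high; the tilt-out bin is its front, facing the robot. Origin on the table, below the middle of the bin's hinge line; x into the unit, y along the front. Side walls (inner faces y = +-188, x = -36 to 90) rise to 145 mm; a 12 mm top board covers x = 22 to 90; ahead of it the unit is open above.
- bin (a joint): Tilt of the oak-fronted bin about its hinge line (along the drawer's y, 30 mm above the drawer's origin): 0 = shut, flush; 0.5 rad = fully open against its stop, top leaning out towards the robot. A sprung roller catch holds it shut. Free of the catch it falls open by its weight and stays there; closing needs up to about 10 N at the panel's top.
- catch (a point): The roller catch's white roller, at the +y end of the bin, on the drawer. A pull of 6 to 8 N on the handle brings the bin past it (hump at 0.1 rad, free beyond 0.2 rad). Pushed back, the bin must be forced over the hump again with a like force; then it snaps to 0 and is held. Released short of the hump it falls open again.
- bin_handle (a point): Middle of the bin's handle, a round steel bar 12 mm thick, 120 mm long along y (10 mm end posts at y = +-60), its axis 42 mm in front of the front panel and 10 mm below the panel's top edge: 36 mm free gap between bar and panel, open above and below. In the bin's axes it is 78 mm in front of and 90 mm above the hinge line; shut, 120 mm above the table.
- bin_row (a point): Centre of the bin's floor (top face), 9 mm behind and 8 mm above the hinge line; turns with the bin: z is the bin's up, y along the row, x into the unit. Floor 66 mm deep (front panel's inner face x = -33, back wall x = +33, 34 mm high), 300 mm wide, ends 26 mm high. Front panel 12 mm thick, 92 mm above the floor. Walls 3 mm thick, 26 mm high at y = -96, -48, 0, 48, 96 mm bound six bays.
- organiser: White plastic three-tier organiser, fixed on the table, a stair that rises away from the robot: 225 deep x 318 wide; tiers 75 mm deep with floors 20, 40 and 60 mm high, centred at x = -75, 0, +75 mm; rims and thin cell walls 27 mm high (walls at y = +-32, +-119 mm; the batteries' cells lie between). Smooth plastic: things slide easily on it, as in the bin. Origin on the table under its centre.
- battery1: Camera battery, a black block with an orange band and orange top, 40 (x) x 24 (y) x 46 mm (z, standing), about 80 g, at first standing upright on a tier. Origin at the centre of its underside. Four to six of the six are present; an absent one reads None.
- battery2: Camera battery, a black block with an orange band and orange top, 40 (x) x 24 (y) x 46 mm (z, standing), about 80 g, at first standing upright on a tier. Origin at the centre of its underside. Four to six of the six are present; an absent one reads None.
- battery3: Camera battery, a black block with an orange band and orange top, 40 (x) x 24 (y) x 46 mm (z, standing), about 80 g, at first standing upright on a tier. Origin at the centre of its underside. Four to six of the six are present; an absent one reads None.
- battery4: Camera battery, a black block with an orange band and orange top, 40 (x) x 24 (y) x 46 mm (z, standing), about 80 g, at first standing upright on a tier. Origin at the centre of its underside. Four to six of the six are present; an absent one reads None.
- battery5: Camera battery, a black block with an orange band and orange top, 40 (x) x 24 (y) x 46 mm (z, standing), about 80 g, at first standing upright on a tier. Origin at the centre of its underside. Four to six of the six are present; an absent one reads None.
- battery6: Camera battery, a black block with an orange band and orange top, 40 (x) x 24 (y) x 46 mm (z, standing), about 80 g, at first standing upright on a tier. Origin at the centre of its underside. Four to six of the six are present; an absent one reads None.
- filter_green: Green glass filter in a black ring, 52 mm across, 7 mm thick, lying on the lowest tier. Not part of the job: it stays where it is. Origin at its underside.
- filter_amber: Amber glass filter in a black ring, 52 mm across, 7 mm thick, on the top tier. Not part of the job: it stays where it is. Origin at its underside.
- lens_cap: Matte black lens cap, 50 mm across, 9 mm thick, on the middle tier. Not part of the job: it stays where it is. Origin at its underside.
- hex_key: Small steel hex key, 55 x 22 mm, 5 mm thick, on the top tier. Not part of the job: it stays where it is. Origin at its underside.
- lens: Black camera lens, 74 mm across, 75 mm tall, standing at the back of the table. Not part of the job: it stays where it is. Origin at its underside.
- card_box: Flat blue memory-card box, 75 x 50 x 16 mm, on the table near the robot. Not part of the job: it stays where it is. Origin at its underside.
- brush: Lens brush, 160 mm long, lying on the table in front of the drawer. Not part of the job: it stays where it is. Origin at its underside, mid-length.
Things that resemble listed ones, but are neither listed nor needed, are in the scene too. What is shaped like the battery2 but yellow is not meant.

How it is judged:
On the way, in this order (a step that is already met when the one before it is completed fails the run):
1. the bin is pulled open past its catch (tilted out beyond 0.42 rad) (value of joint bin above 0.42 rad), for 0.3 s.
2. every battery present stands in a bay of its own in the open bin, squared up (value of joint bin above 0.35 rad and x of battery1 in the frame of bin_row between -0.025 and 0.025 m and z of battery1 in the frame of bin_row between -0.005 and 0.005 m and y of battery1 in the frame of bin_row between -0.145 and 0.145 m and angle between the z axis of each of battery1, battery2, battery3, battery4, battery5, battery6 and the z axis of bin_row, either way round below 0.15 rad and angle between the x axis of each of battery1, battery2, battery3, battery4, battery5, battery6 and the x axis of bin_row, either way round below 0.22 rad and x of battery2 in the frame of bin_row between -0.025 and 0.025 m and z of battery2 in the frame of bin_row between -0.005 and 0.005 m and y of battery2 in the frame of bin_row between -0.145 and 0.145 m and x of battery3 in the frame of bin_row between -0.025 and 0.025 m and z of battery3 in the frame of bin_row between -0.005 and 0.005 m and y of battery3 in the frame of bin_row between -0.145 and 0.145 m and x of battery4 in the frame of bin_row between -0.025 and 0.025 m and z of battery4 in the frame of bin_row between -0.005 and 0.005 m and y of battery4 in the frame of bin_row between -0.145 and 0.145 m and x of battery5 in the frame of bin_row between -0.025 and 0.025 m and z of battery5 in the frame of bin_row between -0.005 and 0.005 m and y of battery5 in the frame of bin_row between -0.145 and 0.145 m and x of battery6 in the frame of bin_row between -0.025 and 0.025 m and z of battery6 in the frame of bin_row between -0.005 and 0.005 m and y of battery6 in the frame of bin_row between -0.145 and 0.145 m), for 0.3 s.
3. the bin is pushed shut past its catch (within 0.03 rad of home) (value of joint bin below 0.03 rad), for 0.3 s.
At the end, for the whole second after the job is handed in: Bin shut (joint within 0.03 rad of home), held by the catch alone; every battery present at rest inside: underside within 5 mm of the floor (on no wall, so one to a bay), upright in the bin within 0.15 rad, square to the row within 0.22 rad (value of joint bin below 0.03 rad and x of battery1 in the frame of bin_row between -0.025 and 0.025 m and z of battery1 in the frame of bin_row between -0.005 and 0.005 m and y of battery1 in the frame of bin_row between -0.145 and 0.145 m and angle between the z axis of each of battery1, battery2, battery3, battery4, battery5, battery6 and the z axis of bin_row, either way round below 0.15 rad and angle between the x axis of each of battery1, battery2, battery3, battery4, battery5, battery6 and the x axis of bin_row, either way round below 0.22 rad and x of battery2 in the frame of bin_row between -0.025 and 0.025 m and z of battery2 in the frame of bin_row between -0.005 and 0.005 m and y of battery2 in the frame of bin_row between -0.145 and 0.145 m and x of battery3 in the frame of bin_row between -0.025 and 0.025 m and z of battery3 in the frame of bin_row between -0.005 and 0.005 m and y of battery3 in the frame of bin_row between -0.145 and 0.145 m and x of battery4 in the frame of bin_row between -0.025 and 0.025 m and z of battery4 in the frame of bin_row between -0.005 and 0.005 m and y of battery4 in the frame of bin_row between -0.145 and 0.145 m and x of battery5 in the frame of bin_row between -0.025 and 0.025 m and z of battery5 in the frame of bin_row between -0.005 and 0.005 m and y of battery5 in the frame of bin_row between -0.145 and 0.145 m and x of battery6 in the frame of bin_row between -0.025 and 0.025 m and z of battery6 in the frame of bin_row between -0.005 and 0.005 m and y of battery6 in the frame of bin_row between -0.145 and 0.145 m and linear speed of each of battery1, battery2, battery3, battery4, battery5, battery6 below 0.02 m/s); the robot touches nothing.
It fails at once if a bystander (filter, lens cap, hex key, lens, card box, brush) is moved more than 60 mm (distance of any of filter_green, filter_amber, lens_cap, hex_key, lens, card_box, brush from where it was at the start of the episode above 0.06 m).
Of battery1, battery2, battery3, battery4, battery5, battery6 only 4 to 6 are there at a start; the rules pass over those that are not, and their reading is None.
At some moment in a run one of battery1, battery2, battery3, battery4, battery5, battery6 may be knocked a few centimetres aside while the robot is not near it.
It also fails if it takes over 210 s, if anything falls off the work surface, if the arm or the gripper's body presses on something with over 40 N, if the wrist force passes 120 N, or if a joint passes its speed limit or range.

## Working session

There is one attempt and no reset: what is moved stays moved. The work goes in short steps, Python scripts to look and compute and a tool call to move; the robot and the scene stay as the last step left them, time stands still between calls to the robot, and variables do not carry over. Pictures are saved under pics/ and viewed, at most 14 in all, crops included, and the job is handed in when it is done.

Besides the shell and the picture viewer there is one more tool, called after "Emit:" in YAML: its name, and indented under it one key for each argument. arm_command: Moves the arm, as the interface text tells. Shift numbers are shares of 25 cm and turn numbers shares of 180 degrees, none past 1 either way. Its arguments: {"type":"object","properties":{"commands":{"type":"array"},"claw":{"type":"number"},"grip_force":{"type":"number"}},"required":["commands"]}

```bash
mkdir -p pics
python3 - <<'E'
from station import *
import cv2,numpy as np
np.set_printoptions(precision=3,suppress=True)
s=get_state();print(s)
for n in("scene","top"):
    cv2.imwrite(f"pics/{n}0.png",grab_frame(n)[:,:,::-1])
    c=calibration(n);print(n,c["camera_matrix"],c["extrinsics"])
    for q in("battery1","bin_handle","catch","organiser","drawer","bin_row"):
        print(q,[(np.round(d["uv"],1).tolist(),round(d["score"],2)) for d in spot_point(q,n)])
c=calibration("wrist");print(c)
E
```

```text
{'t': 0.0, 'q': array([ 1.618,  0.359,  0.011, -0.   , -1.224, -0.288]), 'qd': array([ 0.002,  0.   , -0.001,  0.   ,  0.   , -0.   ]), 'joint_efforts': array([  0.001, -58.272,  29.306,   6.998,   0.007,  -0.   ]), 'eef_pos': array([0.161, 0.655, 0.198]), 'ee_rot': array([ 3.14 , -0.   , -0.241]), 'force': array([-0.626,  0.28 , -0.658]), 'moment': array([-0.014, -0.057,  0.023]), 'gripper_force': 0.0, 'width': 0.08785087387458024}
scene [[405.622   0.    323.472]
 [  0.    405.622 191.056]
 [  0.      0.      1.   ]] [[ 0.66   0.637 -0.398  0.943]
 [ 0.751 -0.566  0.339 -0.252]
 [-0.009 -0.523 -0.852  0.884]
 [ 0.     0.     0.     1.   ]]
battery1 [([272.2, 248.1], 0.9), ([220.9, 303.2], 0.72), ([206.0, 188.9], 0.67), ([229.5, 221.9], 0.65), ([198.2, 278.0], 0.62)]
bin_handle [([354.5, 120.9], 0.7)]
catch [([424.9, 100.6], 0.84)]
organiser [([228.0, 264.8], 0.91)]
drawer [([375.0, 167.0], 0.81)]
bin_row [([376.7, 164.9], 0.66), ([284.7, 233.0], 0.18)]
top [[454.158   0.    325.072]
 [  0.    454.158 203.802]
 [  0.      0.      1.   ]] [[ 0.006 -0.986  0.164  0.389]
 [-0.999 -0.013 -0.037  0.074]
 [ 0.039 -0.164 -0.986  1.084]
 [ 0.     0.     0.     1.   ]]
battery1 [([454.3, 214.7], 0.87), ([385.1, 190.7], 0.82), ([392.9, 256.2], 0.81), ([450.2, 179.5], 0.57), ([389.5, 302.7], 0.56), ([365.2, 192.8], 0.41)]
bin_handle [([225.9, 232.3], 0.62), ([452.0, 180.6], 0.16)]
catch [([143.3, 198.4], 0.7)]
organiser []
drawer [([238.0, 205.4], 0.94), ([421.1, 251.2], 0.23)]
bin_row [([232.7, 199.4], 0.67)]
{'camera_matrix': array([[285.628,   0.   , 325.493],
       [  0.   , 285.628, 203.696],
       [  0.   ,   0.   ,   1.   ]]), 'extrinsics': array([[-0.24 , -0.939, -0.246,  0.227],
       [-0.971,  0.232,  0.06 ,  0.639],
       [ 0.001,  0.253, -0.967,  0.384],
       [ 0.   ,  0.   ,  0.   ,  1.   ]])}
```

View pics/scene0.png

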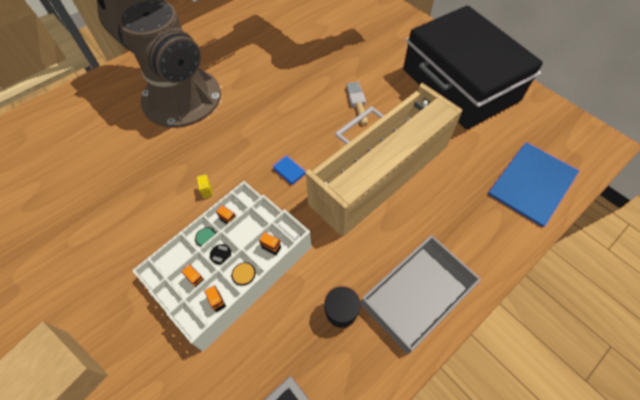

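View pics/top0.png

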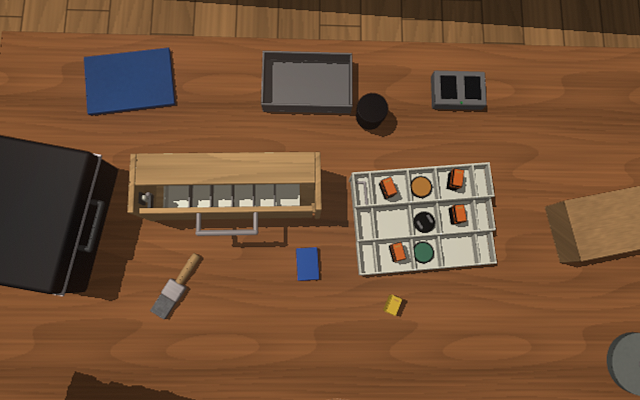

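Four orange batteries show in the top view at (389,187), (456,180), (459,215) and (398,252). The look-alikes are the yellow block at (394,304) and the black charger slots at (460,90). The drawer is at the left, with its handle at (226,225), and the brush lies in front of it.

```bash
cat > h.py <<'E'
from station import *
import numpy as np,cv2
from scipy.optimize import least_squares
np.set_printoptions(precision=3,suppress=True)
def ray(cal,uv):
    K,T=cal["camera_matrix"],cal["extrinsics"]
    return T[:3,3],T[:3,:3]@np.linalg.solve(K,[uv[0],uv[1],1])
def onplane(cal,uv,z):
    o,d=ray(cal,uv);return o+d*(z-o[2])/d[2]
def proj(cal,P):
    T=np.linalg.inv(cal["extrinsics"]);p=(np.atleast_2d(P)@T[:3,:3].T+T[:3,3])@cal["camera_matrix"].T
    return p[:,:2]/p[:,2:]
def orange(img):
    hsv=cv2.cvtColor(img,cv2.COLOR_RGB2HSV)
    return ((hsv[...,0]<=13)&(hsv[...,1]>190)&(hsv[...,2]>120)).astype(np.uint8)
def go(pos,yaw=None):
    "shares for a move from the present pose to TCP pos, tool yaw (mod pi)"
    s=get_state();p,y=s["eef_pos"],s["ee_rot"][2]
    x=np.array([np.cos(y),np.sin(y),0]);t=np.array([np.sin(y),-np.cos(y),0])
    d=np.array(pos)-p
    tw=0 if yaw is None else -((yaw-y+np.pi/2)%np.pi-np.pi/2)/np.pi
    return np.round([d@x/.25,d@t/.25,-d[2]/.25,tw],3)
def place(pose,pts):
    x,y,a=pose;c,s=np.cos(a),np.sin(a);P=np.atleast_2d(pts)
    return np.c_[x+c*P[:,0]-s*P[:,1],y+s*P[:,0]+c*P[:,1],P[:,2]]
E
python3 - <<'E'
from h import *
ct,cs=calibration("top"),calibration("scene")
# rough drawer: catch, handle
uv={"top":{"h":(225.9,232.3),"c":(143.3,198.4),"d":(238,205.4)},"scene":{"h":(354.5,120.9),"c":(424.9,100.6),"d":(375,167)}}
L={"h":[-.078,0,.12],"d":[0,0,0]}
def f(p):
    return np.concatenate([ (proj(c,place(p,L[k]))[0]-uv[n][k]) for n,c in(("top",ct),("scene",cs)) for k in L])
r=least_squares(f,[.4,.25,0]);print("drawer",r.x,r.fun)
# drawer from hand corners of top image: side walls' tops, z=.145: outer corners guess
for q in [(130,154),(320,153),(128,213),(321,212)]: print(q,onplane(ct,q,.145))
for q in [(352,172),(492,163),(495,265),(359,275)]: print("org",q,onplane(ct,q,.05))
i=grab_frame("top");m=orange(i)
n,lab,st,ce=cv2.connectedComponentsWithStats(m)
for k in range(1,n):
    if st[k,4]>40:
        print(st[k],ce[k],cv2.minAreaRect(np.argwhere(lab==k)[:,::-1].astype(np.float32)))
        for z in(.066,.086,.106):print(onplane(ct,ce[k],z))
o=cv2.resize(i[140:330,110:510,::-1],None,fx=2,fy=2,interpolation=cv2.INTER_CUBIC)
cv2.imwrite("pics/topcrop.png",o)
E
```

```text
drawer [0.563 0.246 0.005] [ 0.482  0.038 -1.658 -0.351  0.738 -0.071 -1.904  0.906]
(130, 154) [0.646 0.448 0.145]
(320, 153) [0.655 0.049 0.145]
(128, 213) [0.521 0.443 0.145]
(321, 212) [0.528 0.046 0.145]
org (352, 172) [ 0.637 -0.028  0.05 ]
org (492, 163) [ 0.664 -0.363  0.05 ]
org (495, 265) [ 0.424 -0.356  0.05 ]
org (359, 275) [ 0.399 -0.043  0.05 ]
[453 169  11  17 136] [457.669 177.471] ((457.77996826171875, 177.0399932861328), (9.192388534545898, 15.697771072387695), 8.130102157592773)
[ 0.624 -0.273  0.066]
[ 0.62  -0.266  0.086]
[ 0.615 -0.259  0.106]
[383 178  13  17 128] [389.281 186.297] ((389.086181640625, 185.96551513671875), (15.598407745361328, 8.727680206298828), 68.19859313964844)
[ 0.601 -0.113  0.066]
[ 0.597 -0.109  0.086]
[ 0.593 -0.105  0.106]
[455 205  11  17 134] [460.052 213.06 ] ((460.0099792480469, 212.5699920654297), (16.12203598022461, 8.9095458984375), 81.8698959350586)
[ 0.541 -0.275  0.066]
[ 0.538 -0.268  0.086]
[ 0.535 -0.261  0.106]
[393 243  12  17 125] [398.872 251.472] ((398.73590087890625, 251.07546997070312), (16.20854377746582, 8.241633415222168), 74.05460357666016)
[ 0.452 -0.132  0.066]
[ 0.45  -0.128  0.086]
[ 0.449 -0.124  0.106]
```

View pics/topcrop.png

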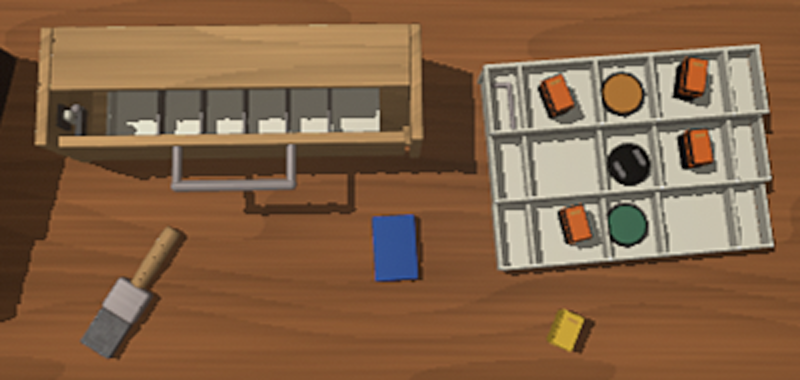

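Orange batteries at crop (557,95), (692,78), (697,148) and (576,224) are confirmed; yellow at (568,330) is rejected. First comes the bin handle.

Emit:
arm_command:
  commands:
    - {"tx": 0.7,"ty": 0.86,"tz": -0.1,"twist": 0.31}
    - {"tx": 0.7,"ty": 0.86,"tz": -0.1,"twist": 0.31}
    - {"tx": 0.7,"ty": 0.86,"tz": -0.1,"twist": 0.31}
    - {"tx": 0.7,"ty": 0.86,"tz": -0.1,"twist": 0.31}
    - {"tx": 0.7,"ty": 0.86,"tz": -0.1,"twist": 0.31}
    - {"tx": 0.7,"ty": 0.86,"tz": -0.1,"twist": 0.31}
    - {"tx": 0.7,"ty": 0.86,"tz": -0.1,"twist": 0.31}
    - {"tx": 0.7,"ty": 0.86,"tz": -0.1,"twist": 0.31}
  claw: 0.31

```text
t: 1.42
eef_pos: [0.281, 0.401, 0.2253]
ee_rot: [-3.141, 0.001, -1.224]
force: [-0.7, -0.0, -0.0]
width: 0.0399
gripper_force: 0.0
```

Run:
```python
from h import *
print(get_state()["eef_pos"],get_state()["ee_rot"],go([.483,.244,.2],-1.551))
```

```text
[0.281 0.401 0.225] [-3.141  0.001 -1.224] [ 0.865 -0.546  0.101  0.104]
```

Emit:
arm_command:
  commands:
    - {"tx": 0.865,"ty": -0.545,"tz": 0.1,"twist": 0.104}
    - {"tx": 0.865,"ty": -0.545,"tz": 0.1,"twist": 0.104}
    - {"tx": 0.865,"ty": -0.545,"tz": 0.1,"twist": 0.104}
    - {"tx": 0.865,"ty": -0.545,"tz": 0.1,"twist": 0.104}
    - {"tx": 0.865,"ty": -0.545,"tz": 0.1,"twist": 0.104}
    - {"tx": 0.865,"ty": -0.545,"tz": 0.1,"twist": 0.104}
    - {"tx": 0.865,"ty": -0.545,"tz": 0.1,"twist": 0.104}
    - {"tx": 0.865,"ty": -0.545,"tz": 0.1,"twist": 0.104}

```text
t: 2.08
eef_pos: [0.4843, 0.2477, 0.1981]
ee_rot: [3.141, -0.001, -1.546]
force: [-0.4, 0.6, 0.5]
width: 0.0273
gripper_force: 0.0
```

Run:
```python
from h import *
s=get_state();c=calibration("wrist");i=grab_frame("wrist");cv2.imwrite("pics/w1.png",i[:,:,::-1])
print(s["eef_pos"],s["ee_rot"],s["width"])
D=(.561,.246,.02)
print("handle pred",proj(c,place(D,[[-.078,0,.12],[-.078,.06,.12],[-.078,-.06,.12]])))
print("panel top outer/inner",proj(c,place(D,[[-.036,.05,.13],[-.036,-.05,.13],[-.024,.05,.13],[-.024,-.05,.13]])))
print([(d["uv"],d["score"]) for d in spot_point("bin_handle","wrist")])
```

```text
[0.484 0.248 0.198] [ 3.141 -0.001 -1.546] 0.027255896676190255
handle pred [[326.685 199.607]
 [326.38  257.684]
 [327.026 134.694]]
panel top outer/inner [[282.748 252.474]
 [278.899 146.484]
 [270.254 252.43 ]
 [265.143 146.428]]
[]
```

View pics/w1.png

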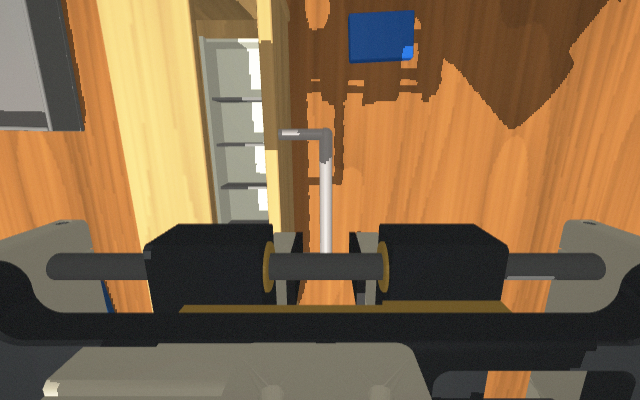

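The wrist view shows the bar at column 326, between the open fingers (303 and 347), and the panel edge at about 280. This matches the pose fit. I'll descend, then hook and pull.

Emit:
arm_command:
  commands:
    - {"tz": 0.1}
    - {"tz": 0.2}
    - {"tz": 0.3}
    - {"tz": 0.36}
    - {"tz": 0.4}
    - {"tz": 0.412}
    - {"tz": 0.412}
    - {"tz": 0.412}

```text
invalid input
```

Emit:
arm_command:
  commands:
    - {"ty": 0.03}
    - {"ty": 0.055,"tz": 0.01}
    - {"ty": 0.08,"tz": 0.03}
    - {"ty": 0.1,"tz": 0.05}
    - {"ty": 0.12,"tz": 0.075}
    - {"ty": 0.145,"tz": 0.1}
    - {"ty": 0.17,"tz": 0.1}
    - {"ty": 0.17,"tz": 0.1}

```text
invalid input
```

Emit:
arm_command:
  commands:
    - {"tz": 0}
    - {"tz": 0}
    - {"tz": 0}
    - {"tz": -0.1}
    - {"tz": -0.2}
    - {"tz": -0.35}
    - {"tz": -0.5}
    - {"tz": -0.6}

```text
invalid input
```

Run:
```python
from h import *
print(get_state()["eef_pos"])
i=grab_frame("top");cs=calibration("scene");ct=calibration("top")
j=grab_frame("scene")
cv2.imwrite("pics/open.png",np.hstack([cv2.resize(i[130:290,100:360,::-1],(400,246)),cv2.resize(j[60:240,300:480,::-1],(246,246))]))
D=(.561,.246,.02)
for a in(0,.25,.5):
    c,s=np.cos(a),np.sin(a);P=place(D,[[-.078*c-.09*s,y,.03+.09*c-.078*s] for y in(0,.06,-.06)])
    print(a,(proj(ct,P)-[100,130])*400/260,proj(cs,P))
```

```text
[0.483 0.25  0.199]
0 [[194.936 159.177]
 [150.77  159.6  ]
 [238.877 158.756]] [[354.343 120.442]
 [371.259 108.127]
 [336.71  133.28 ]]
0.25 [[197.381 174.884]
 [154.061 175.339]
 [240.486 174.432]] [[348.352 121.928]
 [364.959 109.895]
 [331.06  134.458]]
0.5 [[200.318 185.909]
 [158.032 186.379]
 [242.398 185.44 ]] [[344.231 125.725]
 [360.489 113.929]
 [327.32  137.995]]
```

View pics/open.png

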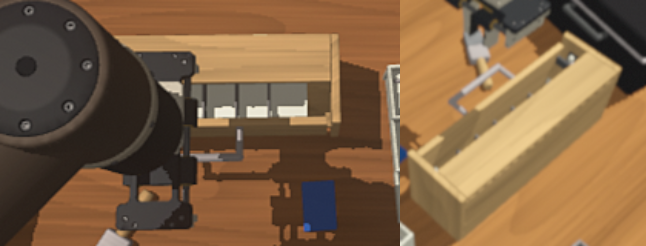

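The bin is still shut: the moves were refused because every row needs all four numbers. I'll repeat them in full.

Emit:
arm_command:
  commands:
    - {"tx": 0,"ty": 0,"tz": 0.1,"twist": 0}
    - {"tx": 0,"ty": 0,"tz": 0.2,"twist": 0}
    - {"tx": 0,"ty": 0,"tz": 0.3,"twist": 0}
    - {"tx": 0,"ty": 0,"tz": 0.36,"twist": 0}
    - {"tx": 0,"ty": 0,"tz": 0.4,"twist": 0}
    - {"tx": 0,"ty": 0,"tz": 0.412,"twist": 0}
    - {"tx": 0,"ty": 0,"tz": 0.412,"twist": 0}
    - {"tx": 0,"ty": 0,"tz": 0.412,"twist": 0}

```text
t: 2.95
eef_pos: [0.4831, 0.2507, 0.0969]
ee_rot: [-3.14, 0.001, -1.54]
force: [0.8, 0.2, 0.4]
width: 0.0274
gripper_force: 0.0
```

Emit:
arm_command:
  commands:
    - {"tx": 0,"ty": 0.03,"tz": 0,"twist": 0}
    - {"tx": 0,"ty": 0.055,"tz": 0.01,"twist": 0}
    - {"tx": 0,"ty": 0.08,"tz": 0.03,"twist": 0}
    - {"tx": 0,"ty": 0.1,"tz": 0.05,"twist": 0}
    - {"tx": 0,"ty": 0.12,"tz": 0.075,"twist": 0}
    - {"tx": 0,"ty": 0.145,"tz": 0.1,"twist": 0}
    - {"tx": 0,"ty": 0.17,"tz": 0.1,"twist": 0}
    - {"tx": 0,"ty": 0.17,"tz": 0.1,"twist": 0}

```text
t: 3.62
eef_pos: [0.4385, 0.2478, 0.0703]
ee_rot: [3.14, -0.001, -1.541]
force: [-0.9, -0.3, 0.0]
width: 0.0272
gripper_force: 0.0
```

Emit:
arm_command:
  commands:
    - {"tx": 0,"ty": 0,"tz": 0,"twist": 0}
    - {"tx": 0,"ty": 0,"tz": 0,"twist": 0}
    - {"tx": 0,"ty": 0,"tz": 0,"twist": 0}
    - {"tx": 0,"ty": 0,"tz": -0.1,"twist": 0}
    - {"tx": 0,"ty": 0,"tz": -0.2,"twist": 0}
    - {"tx": 0,"ty": 0,"tz": -0.35,"twist": 0}
    - {"tx": 0,"ty": 0,"tz": -0.5,"twist": 0}
    - {"tx": 0,"ty": 0,"tz": -0.6,"twist": 0}

```text
t: 4.28
eef_pos: [0.4414, 0.249, 0.2247]
ee_rot: [-3.139, 0.002, -1.541]
force: [-0.1, 0.3, 0.4]
width: 0.0273
gripper_force: 0.0
```

Run:
```python
from h import *
print(get_state()["eef_pos"])
i=grab_frame("top");j=grab_frame("scene")
cv2.imwrite("pics/open2.png",np.hstack([cv2.resize(i[130:290,100:360,::-1],(400,246)),cv2.resize(j[60:240,300:480,::-1],(246,246))]))
```

```text
[0.441 0.249 0.225]
```

View pics/open2.png

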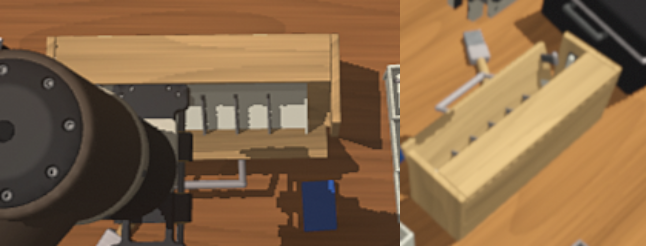

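The bin is fully open, with the handle at crop row 185 (0.5 rad). Next I go over the organiser.

Emit:
arm_command:
  commands:
    - {"tx": 0.9,"ty": -0.3,"tz": -0.3,"twist": 0.31}
    - {"tx": 0.9,"ty": -0.3,"tz": -0.3,"twist": 0.31}
    - {"tx": 0.9,"ty": -0.3,"tz": -0.3,"twist": 0.31}
    - {"tx": 0.9,"ty": -0.3,"tz": -0.3,"twist": 0.31}
    - {"tx": 0.9,"ty": -0.3,"tz": -0.3,"twist": 0.31}
    - {"tx": 0.9,"ty": -0.3,"tz": -0.3,"twist": 0.31}
    - {"tx": 0.9,"ty": -0.3,"tz": -0.3,"twist": 0.31}
    - {"tx": 0.9,"ty": -0.3,"tz": -0.3,"twist": 0.31}
  claw: 0.5

```text
t: 5.05
eef_pos: [0.5226, 0.0234, 0.296]
ee_rot: [-3.142, 0.0, -2.526]
force: [-0.6, -0.1, 0.6]
width: 0.0439
gripper_force: 0.0
```

Run:
```python
from h import *
print(get_state()["q"],get_state()["ee_rot"],go([.6,-.19,.3],-3.06))
```

```text
[ 0.42   0.056 -0.157  0.    -1.358 -1.376] [-3.142  0.    -2.526] [ 0.24  -0.876 -0.016  0.17 ]
```

Emit:
arm_command:
  commands:
    - {"tx": 0.24,"ty": -0.875,"tz": 0,"twist": 0.17}
    - {"tx": 0.24,"ty": -0.875,"tz": 0,"twist": 0.17}
    - {"tx": 0.24,"ty": -0.875,"tz": 0,"twist": 0.17}
    - {"tx": 0.24,"ty": -0.875,"tz": 0,"twist": 0.17}
    - {"tx": 0.24,"ty": -0.875,"tz": 0,"twist": 0.17}
    - {"tx": 0.24,"ty": -0.875,"tz": 0,"twist": 0.17}
    - {"tx": 0.24,"ty": -0.875,"tz": 0,"twist": 0.17}
    - {"tx": 0.24,"ty": -0.875,"tz": 0,"twist": 0.17}

```text
t: 5.72
eef_pos: [0.6013, -0.1879, 0.2944]
ee_rot: [3.141, -0.002, -3.052]
force: [-0.2, 0.5, -0.4]
width: 0.0437
gripper_force: 0.0
```

```bash
cat >> h.py <<'E'
def look(name):
    "orange batteries seen from the wrist: per blob the top-face rect on plane z"
    c=calibration("wrist");i=grab_frame("wrist");cv2.imwrite(f"pics/{name}.png",i[:,:,::-1])
    m=orange(i);n,lab,st,ce=cv2.connectedComponentsWithStats(m)
    for k in range(1,n):
        if st[k,4]>150:
            px=np.argwhere(lab==k)[:,::-1].astype(float)
            c0=onplane(c,ce[k],.08)
            z={0:.066,1:.086,2:.106}[int(np.clip((c0[0]-.458)//.075,0,2))]
            P=np.array([onplane(c,p,z)[:2] for p in px])
            (x,y),(w,h),a=cv2.minAreaRect((P*1000).astype(np.float32))
            if w<h:a-=90
            print(st[k].tolist(),"z",z,"xy",np.round([x/1000,y/1000],4),"long,short mm",round(max(w,h),1),round(min(w,h),1),"yaw of long",round(np.radians((a+90)%180-90),3))
E
python3 - <<'E'
from h import *
s=get_state();print(s["eef_pos"],s["ee_rot"]);look("w2")
E
```

```text
[ 0.601 -0.188  0.294] [ 3.141 -0.002 -3.052]
[261, 114, 17, 27, 278] z 0.086 xy [ 0.537 -0.27 ] long,short mm 34.0 19.4 yaw of long 0.114
```

View pics/w2.png

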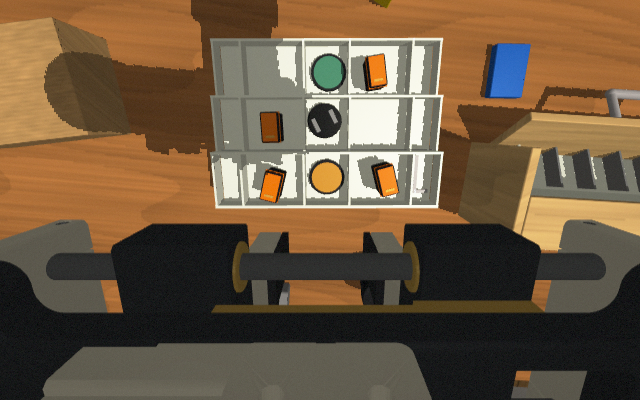

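The wrist view shows the orange tops at (376,72), (271,127, in shadow), (273,186) and (386,180). The amber filter is at (326,176), so the mask must tell them apart.

```bash
python3 - <<'E'
import re
t=open("h.py").read()
t=t.replace("""m=orange(i);n,lab""","""hsv=cv2.cvtColor(i,cv2.COLOR_RGB2HSV)
    m=((hsv[...,0]>=7)&(hsv[...,0]<=16)&(hsv[...,1]>215)&(hsv[...,2]>90)).astype(np.uint8)
    m=cv2.morphologyEx(m,cv2.MORPH_OPEN,np.ones((3,3),np.uint8));n,lab""")
open("h.py","w").write(t)
E
python3 - <<'E'
from h import *
i=cv2.imread("pics/w2.png");h=cv2.cvtColor(i,cv2.COLOR_BGR2HSV)
for u,v in[(376,70),(271,124),(273,186),(386,180),(326,176),(500,60),(100,180),(560,130)]:print(u,v,h[v,u])
look("w3")
E
```

```text
376 70 [ 14 230 242]
271 124 [ 13 221 129]
273 186 [ 14 235 241]
386 180 [ 15 214 248]
326 176 [ 18 190 226]
500 60 [108 193 197]
100 180 [ 14 173 181]
560 130 [ 18 134 171]
[368, 55, 17, 24, 338] z 0.066 xy [ 0.447 -0.134] long,short mm 27.8 19.8 yaw of long 0.241
[261, 113, 16, 28, 322] z 0.086 xy [ 0.537 -0.27 ] long,short mm 35.0 19.6 yaw of long 0.107
[260, 173, 20, 28, 386] z 0.106 xy [ 0.614 -0.261] long,short mm 36.4 20.4 yaw of long -0.171
```

```bash
sed -i 's/>215)/>195)/' h.py
python3 - <<'E'
from h import *
look("w4")
E
```

```text
[368, 55, 17, 31, 425] z 0.066 xy [ 0.451 -0.132] long,short mm 36.5 20.5 yaw of long 0.263
[260, 113, 17, 28, 406] z 0.086 xy [ 0.537 -0.27 ] long,short mm 35.2 20.2 yaw of long 0.113
[377, 167, 18, 29, 351] z 0.086 xy [ 0.596 -0.102] long,short mm 38.3 21.3 yaw of long 0.351
[260, 173, 19, 28, 394] z 0.106 xy [ 0.615 -0.261] long,short mm 36.7 20.6 yaw of long -0.158
```

Positions agree with the top view: A (.615,-.260), B (.593,-.106), C (.537,-.269), D (.451,-.130). I'll start with D.

Run:
```python
from h import *
print(go([.451,-.130,.1],.26),go([.451,-.130,.05],.26))
```

```text
[ 0.578  0.278  0.783 -0.053] [ 0.578  0.278  0.983 -0.053]
```

Emit:
arm_command:
  commands:
    - {"tx": 0.15,"ty": 0.07,"tz": 0,"twist": -0.013}
    - {"tx": 0.3,"ty": 0.14,"tz": 0.03,"twist": -0.026}
    - {"tx": 0.45,"ty": 0.21,"tz": 0.08,"twist": -0.04}
    - {"tx": 0.578,"ty": 0.278,"tz": 0.2,"twist": -0.053}
    - {"tx": 0.578,"ty": 0.278,"tz": 0.36,"twist": -0.053}
    - {"tx": 0.578,"ty": 0.278,"tz": 0.52,"twist": -0.053}
    - {"tx": 0.578,"ty": 0.278,"tz": 0.68,"twist": -0.053}
    - {"tx": 0.578,"ty": 0.278,"tz": 0.76,"twist": -0.053}

```text
t: 6.53
eef_pos: [0.4482, -0.1294, 0.1026]
ee_rot: [3.14, -0.002, -2.881]
force: [-0.9, -0.6, -0.9]
width: 0.0437
gripper_force: 0.0
```

Run:
```python
from h import *
s=get_state();print(s["eef_pos"],s["ee_rot"],go([.451,-.130,.05],.26));look("w5")
```

```text
[ 0.448 -0.129  0.103] [ 3.14  -0.002 -2.881] [-0.01  -0.005  0.21   0.   ]
[309, 196, 25, 26, 550] z 0.066 xy [ 0.444 -0.135] long,short mm 21.0 19.6 yaw of long 0.259
```

View pics/w5.png

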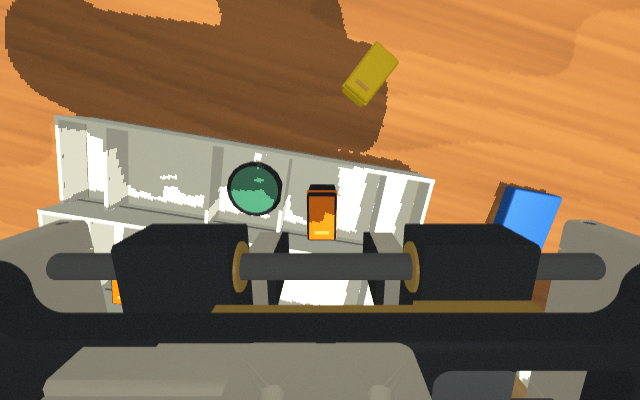

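The battery sits between the fingers at (321,218), about 4 mm off centre, and the yellow block at (370,75) is out of the way. I'll adjust, descend and grip.

Emit:
arm_command:
  commands:
    - {"tx": -0.009,"ty": -0.017,"tz": 0.0,"twist": 0}
    - {"tx": -0.009,"ty": -0.017,"tz": 0.04,"twist": 0}
    - {"tx": -0.009,"ty": -0.017,"tz": 0.08,"twist": 0}
    - {"tx": -0.009,"ty": -0.017,"tz": 0.12,"twist": 0}
    - {"tx": -0.009,"ty": -0.017,"tz": 0.16,"twist": 0}
    - {"tx": -0.009,"ty": -0.017,"tz": 0.2,"twist": 0}
    - {"tx": -0.009,"ty": -0.017,"tz": 0.21,"twist": 0}
    - {"tx": -0.009,"ty": -0.017,"tz": 0.21,"twist": 0}

```text
t: 7.25
eef_pos: [0.4557, -0.134, 0.0546]
ee_rot: [-3.141, 0.002, -2.882]
force: [-0.5, 0.6, -0.3]
width: 0.0437
gripper_force: 0.0
```

Emit:
arm_command:
  commands:
    - {"tx": 0,"ty": 0,"tz": 0,"twist": 0}
    - {"tx": 0,"ty": 0,"tz": 0,"twist": 0}
    - {"tx": 0,"ty": 0,"tz": 0,"twist": 0}
    - {"tx": 0,"ty": 0,"tz": 0,"twist": 0}
    - {"tx": 0,"ty": 0,"tz": 0,"twist": 0}
    - {"tx": 0,"ty": 0,"tz": -0.04,"twist": 0}
    - {"tx": 0,"ty": 0,"tz": -0.12,"twist": 0}
    - {"tx": 0,"ty": 0,"tz": -0.25,"twist": 0}
  claw: 0.1
  grip_force: 25

```text
t: 7.92
eef_pos: [0.4522, -0.1342, 0.1143]
ee_rot: [3.14, -0.006, -2.883]
force: [1.5, -0.0, -0.6]
width: 0.0091
gripper_force: 0.0
```

Emit:
arm_command:
  commands:
    - {"tx": 0,"ty": 0,"tz": -0.15,"twist": 0}
    - {"tx": 0,"ty": 0,"tz": -0.3,"twist": 0}
    - {"tx": -0.05,"ty": 0.08,"tz": -0.46,"twist": 0.01}
    - {"tx": -0.15,"ty": 0.22,"tz": -0.48,"twist": 0.04}
    - {"tx": -0.24,"ty": 0.38,"tz": -0.48,"twist": 0.06}
    - {"tx": -0.33,"ty": 0.53,"tz": -0.48,"twist": 0.077}
    - {"tx": -0.42,"ty": 0.68,"tz": -0.48,"twist": 0.077}
    - {"tx": -0.51,"ty": 0.82,"tz": -0.48,"twist": 0.077}

```text
t: 8.58
eef_pos: [0.5214, 0.0863, 0.2365]
ee_rot: [3.141, 0.001, -3.125]
force: [1.4, -0.5, 1.0]
width: 0.0087
gripper_force: 0.0
```

Run:
```python
from h import *
s=get_state();print(s["eef_pos"],s["ee_rot"],s["width"],s["gripper_force"],s["q"])
D=(.561,.246,.02)
for y in(-.078,-.026,.026,.078):
    P=place(D,[[-.02,y,.13]])[0];print(y,P,go(P,.02))
```

```text
[0.521 0.086 0.236] [ 3.141  0.001 -3.125] 0.008654061621899082 0.0 [ 0.535  0.092 -0.25  -0.    -1.227 -2.09 ]
-0.078 [0.543 0.168 0.13 ] [-0.09   0.324  0.426 -0.001]
-0.026 [0.542 0.22  0.13 ] [-0.089  0.532  0.426 -0.001]
0.026 [0.54  0.272 0.13 ] [-0.089  0.74   0.426 -0.001]
0.078 [0.539 0.324 0.13 ] [-0.088  0.948  0.426 -0.001]
```

Missed: the fingers closed to 9 mm. I'll look.

Run:
```python
from h import *
i=grab_frame("top");cv2.imwrite("pics/t3.png",cv2.resize(i[150:320,340:510,::-1],(680,680))[:590])
```

```text
(no output)
```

View pics/t3.png

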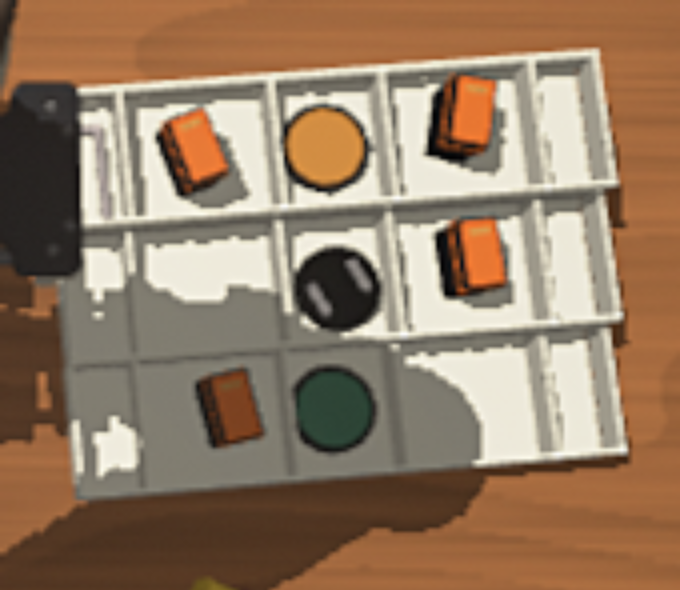

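Battery D is still standing in place (crop 230,408). The pads evidently sit higher than the tips, so a deeper grip is needed: tip about 17 mm above the tier, with a narrower opening.

Run:
```python
from h import *
print(go([.4515,-.133,.11],.26),go([.4515,-.133,.037],.26))
```

```text
[ 0.307 -0.893  0.503 -0.077] [ 0.307 -0.893  0.795 -0.077]
```

Emit:
arm_command:
  commands:
    - {"tx": 0.05,"ty": -0.15,"tz": 0,"twist": -0.01}
    - {"tx": 0.1,"ty": -0.3,"tz": 0,"twist": -0.03}
    - {"tx": 0.15,"ty": -0.45,"tz": 0,"twist": -0.05}
    - {"tx": 0.2,"ty": -0.6,"tz": 0,"twist": -0.077}
    - {"tx": 0.26,"ty": -0.75,"tz": 0.0,"twist": -0.077}
    - {"tx": 0.307,"ty": -0.893,"tz": 0.08,"twist": -0.077}
    - {"tx": 0.307,"ty": -0.893,"tz": 0.24,"twist": -0.077}
    - {"tx": 0.307,"ty": -0.893,"tz": 0.4,"twist": -0.077}
  claw: 0.4

```text
t: 9.3
eef_pos: [0.4486, -0.1422, 0.1363]
ee_rot: [-3.141, 0.005, -2.886]
force: [1.5, 1.6, -1.4]
width: 0.0348
gripper_force: 0.0
```

Emit:
arm_command:
  commands:
    - {"tx": 0,"ty": 0,"tz": 0.08,"twist": 0}
    - {"tx": 0,"ty": 0,"tz": 0.1,"twist": 0}
    - {"tx": 0,"ty": 0,"tz": 0.1,"twist": 0}
    - {"tx": 0,"ty": 0,"tz": 0.1,"twist": 0}
    - {"tx": 0,"ty": 0,"tz": 0.1,"twist": 0}
    - {"tx": 0,"ty": 0,"tz": 0.1,"twist": 0}
    - {"tx": 0,"ty": 0,"tz": 0.1,"twist": 0}
    - {"tx": 0,"ty": 0,"tz": 0.1,"twist": 0}

```text
t: 9.97
eef_pos: [0.449, -0.14, 0.1117]
ee_rot: [-3.141, 0.002, -2.883]
force: [-0.4, 0.7, -0.3]
width: 0.0349
gripper_force: 0.0
```

Run:
```python
from h import *
s=get_state();print(s["eef_pos"],s["ee_rot"],s["width"],go([.4515,-.133,.037],.26));look("w6")
```

```text
[ 0.449 -0.14   0.112] [-3.141  0.002 -2.883] 0.03492660493593353 [-0.017  0.024  0.299 -0.   ]
[322, 196, 25, 17, 332] z 0.066 xy [ 0.44  -0.135] long,short mm 20.2 13.9 yaw of long -1.313
```

Emit:
arm_command:
  commands:
    - {"tx": -0.017,"ty": 0.026,"tz": 0.03,"twist": 0}
    - {"tx": -0.017,"ty": 0.026,"tz": 0.08,"twist": 0}
    - {"tx": -0.017,"ty": 0.026,"tz": 0.13,"twist": 0}
    - {"tx": -0.017,"ty": 0.026,"tz": 0.18,"twist": 0}
    - {"tx": -0.017,"ty": 0.026,"tz": 0.23,"twist": 0}
    - {"tx": -0.017,"ty": 0.026,"tz": 0.28,"twist": 0}
    - {"tx": -0.017,"ty": 0.026,"tz": 0.299,"twist": 0}
    - {"tx": -0.017,"ty": 0.026,"tz": 0.299,"twist": 0}

```text
t: 10.68
eef_pos: [0.4499, -0.1326, 0.0348]
ee_rot: [3.141, -0.003, -2.883]
force: [-0.2, -0.4, 0.0]
width: 0.0354
gripper_force: 0.0
```

Emit:
arm_command:
  commands:
    - {"tx": 0,"ty": 0,"tz": 0,"twist": 0}
    - {"tx": 0,"ty": 0,"tz": 0,"twist": 0}
    - {"tx": 0,"ty": 0,"tz": 0,"twist": 0}
    - {"tx": 0,"ty": 0,"tz": 0,"twist": 0}
    - {"tx": 0,"ty": 0,"tz": 0,"twist": 0}
    - {"tx": 0,"ty": 0,"tz": 0,"twist": 0}
    - {"tx": 0,"ty": 0,"tz": 0,"twist": 0}
    - {"tx": 0,"ty": 0,"tz": -0.02,"twist": 0}
  claw: 0.1
  grip_force: 25

```text
t: 11.35
eef_pos: [0.4502, -0.1328, 0.0407]
ee_rot: [3.141, -0.001, -2.883]
force: [-0.5, -0.3, -0.1]
width: 0.0229
gripper_force: 25.0
```

Emit:
arm_command:
  commands:
    - {"tx": 0,"ty": 0,"tz": -0.12,"twist": 0}
    - {"tx": 0,"ty": 0,"tz": -0.26,"twist": 0}
    - {"tx": 0,"ty": 0,"tz": -0.42,"twist": 0}
    - {"tx": -0.02,"ty": 0.03,"tz": -0.57,"twist": 0.02}
    - {"tx": -0.09,"ty": 0.14,"tz": -0.65,"twist": 0.04}
    - {"tx": -0.17,"ty": 0.27,"tz": -0.68,"twist": 0.06}
    - {"tx": -0.25,"ty": 0.4,"tz": -0.68,"twist": 0.077}
    - {"tx": -0.33,"ty": 0.53,"tz": -0.68,"twist": 0.077}

```text
t: 12.02
eef_pos: [0.4967, 0.0178, 0.2124]
ee_rot: [3.141, 0.002, -3.129]
force: [0.7, -0.3, -2.6]
width: 0.0225
gripper_force: 25.0
```

```bash
cat >> h.py <<'E'
D0=(.561,.246,.02)
def bay(y,z,x=-.022):return go(place(D0,[[x,y,z]])[0],.02)
E
python3 - <<'E'
from h import *
s=get_state();print(s["eef_pos"],s["ee_rot"],s["width"],bay(-.078,.2))
E
```

```text
[0.497 0.018 0.212] [ 3.141  0.002 -3.129] 0.022498323346762595 [-0.183  0.597  0.049 -0.002]
```

Emit:
arm_command:
  commands:
    - {"tx": -0.05,"ty": 0.13,"tz": 0,"twist": 0}
    - {"tx": -0.1,"ty": 0.27,"tz": 0,"twist": 0}
    - {"tx": -0.14,"ty": 0.41,"tz": 0,"twist": 0}
    - {"tx": -0.17,"ty": 0.53,"tz": 0,"twist": 0}
    - {"tx": -0.183,"ty": 0.597,"tz": 0.05,"twist": 0}
    - {"tx": -0.183,"ty": 0.597,"tz": 0.15,"twist": 0}
    - {"tx": -0.183,"ty": 0.597,"tz": 0.22,"twist": 0}
    - {"tx": -0.183,"ty": 0.597,"tz": 0.25,"twist": 0}

```text
t: 12.68
eef_pos: [0.5377, 0.1656, 0.1452]
ee_rot: [-3.139, -0.005, -3.125]
force: [-0.4, -0.4, -1.2]
width: 0.0228
gripper_force: 25.0
```

Run:
```python
from h import *
s=get_state();print(s["eef_pos"],s["ee_rot"],s["width"],bay(-.078,.075))
i=grab_frame("wrist");cv2.imwrite("pics/w7.png",i[:,:,::-1])
```

```text
[0.538 0.166 0.145] [-3.139 -0.005 -3.125] 0.02277237251959661 [-0.011  0.008  0.281 -0.001]
```

View pics/w7.png

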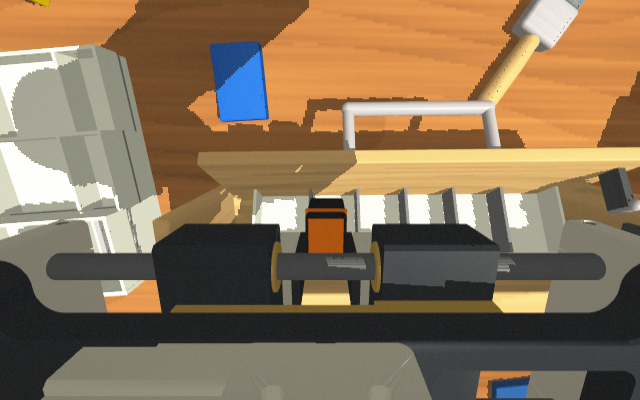

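The battery is held at (326,230) over the second bay (columns 312–358), behind the panel at row 160. I'll lower it and release.

Emit:
arm_command:
  commands:
    - {"tx": -0.011,"ty": 0.014,"tz": 0.05,"twist": 0}
    - {"tx": -0.011,"ty": 0.014,"tz": 0.1,"twist": 0}
    - {"tx": -0.011,"ty": 0.014,"tz": 0.15,"twist": 0}
    - {"tx": -0.011,"ty": 0.014,"tz": 0.2,"twist": 0}
    - {"tx": -0.011,"ty": 0.014,"tz": 0.24,"twist": 0}
    - {"tx": -0.011,"ty": 0.014,"tz": 0.27,"twist": 0}
    - {"tx": -0.011,"ty": 0.014,"tz": 0.28,"twist": 0}
    - {"tx": -0.011,"ty": 0.014,"tz": 0.28,"twist": 0}

```text
t: 13.4
eef_pos: [0.5425, 0.1696, 0.0784]
ee_rot: [-3.141, -0.001, -3.125]
force: [-0.4, -0.2, 0.3]
width: 0.0226
gripper_force: 25.0
```

Emit:
arm_command:
  commands:
    - {"tx": 0,"ty": 0,"tz": 0.01,"twist": 0}
    - {"tx": 0,"ty": 0,"tz": 0.01,"twist": 0}
    - {"tx": 0,"ty": 0,"tz": 0.01,"twist": 0}
    - {"tx": 0,"ty": 0,"tz": 0.01,"twist": 0}
    - {"tx": 0,"ty": 0,"tz": 0.01,"twist": 0}
    - {"tx": 0,"ty": 0,"tz": -0.1,"twist": 0}
    - {"tx": 0,"ty": 0,"tz": -0.25,"twist": 0}
    - {"tx": 0,"ty": 0,"tz": -0.4,"twist": 0}
  claw: 0.39

```text
t: 14.07
eef_pos: [0.5419, 0.1694, 0.1793]
ee_rot: [-3.14, -0.002, -3.125]
force: [1.1, 1.0, -0.8]
width: 0.034
gripper_force: 0.0
```

Run:
```python
from h import *
s=get_state();print(s["eef_pos"],s["ee_rot"],s["width"])
i=grab_frame("wrist");cv2.imwrite("pics/w8.png",i[:,:,::-1]);c=calibration("wrist")
# expected settled battery: bin frame corners
a=.5;R=np.array([[np.cos(a),-np.sin(a)],[np.sin(a),np.cos(a)]])
def B(y,x=-.013,dz=0):
    pts=[]
    for dx in(-.02,.02):
        for z in(.0,.046):
            for dy in(-.012,.012):
                q=R@[.009+x+dx,.008+z];pts.append([q[0],y+dy,q[1]+.03])
    return proj(c,place(D0,pts)).round(0)
print(B(-.078).tolist())
```

```text
[0.542 0.169 0.179] [-3.14  -0.002 -3.125] 0.03395463680440967
[[313.0, 178.0], [332.0, 177.0], [311.0, 164.0], [333.0, 164.0], [313.0, 209.0], [333.0, 209.0], [311.0, 200.0], [334.0, 200.0]]
```

View pics/w8.png

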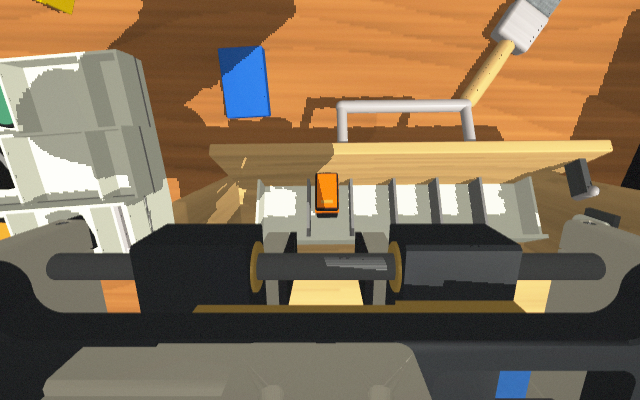

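Battery D lies flat on the bin floor in the second bay: its orange top is at rows 173–210, columns 316–337, which matches the projected settled pose. Next is B.

```bash
sed -i 's/z={0:.066.*$/z={0:.066,1:.086,2:.106}[int(np.clip((c0[0]-.075*0-(c0[1]+.198)*-.08-.531+.1125)\/\/.075,0,2))]/' h.py
python3 - <<'E'
from h import *
print(go([.621,-.096,.17],.35))
c=calibration("wrist");a=.5;k,s=np.cos(a),np.sin(a)
print("bar",proj(c,place(D0,[[-.078*k-.09*s,y,.03+.09*k-.078*s] for y in(0.05,-.05)])),"panel top outer",proj(c,place(D0,[[-.036*k-.1*s,y,.03+.1*k-.036*s] for y in(.15,-.15)])))
E
```

```text
[-0.279 -1.074  0.074 -0.106]
bar [[450.287  99.177]
 [349.968  99.447]] panel top outer [[567.17  132.708]
 [244.139 133.63 ]]
```

Run:
```python
from h import *
c=calibration("wrist");i=grab_frame("wrist")
print(get_state()["eef_pos"],[(v,i[v,400].tolist()) for v in range(86,160,3)])
from scipy.optimize import minimize_scalar
for a in(.35,.4,.42,.45,.5):
    k,s=np.cos(a),np.sin(a);print(a,proj(c,place(D0,[[-.078*k-.09*s,0,.03+.09*k-.078*s],[-.036*k-.1*s,0,.03+.1*k-.036*s],[-.024*k-.1*s,0,.03+.1*k-.024*s]]))[:,1])
```

```text
[0.546 0.172 0.186] [(86, [213, 139, 71]), (89, [221, 145, 75]), (92, [110, 72, 37]), (95, [166, 156, 149]), (98, [222, 217, 210]), (101, [243, 238, 233]), (104, [217, 210, 202]), (107, [127, 104, 88]), (110, [120, 81, 43]), (113, [116, 76, 43]), (116, [111, 73, 39]), (119, [113, 75, 41]), (122, [117, 81, 44]), (125, [116, 76, 43]), (128, [115, 75, 42]), (131, [117, 79, 47]), (134, [114, 76, 42]), (137, [243, 210, 129]), (140, [243, 210, 131]), (143, [244, 211, 131]), (146, [250, 224, 140]), (149, [220, 179, 109]), (152, [214, 171, 107]), (155, [215, 170, 105]), (158, [226, 186, 116])]
0.35 [106.135 146.53  159.624]
0.4 [103.481 141.794 154.566]
0.42 [102.526 139.976 152.603]
0.45 [101.209 137.335 149.728]
0.5 [ 99.312 133.168 145.129]
```

The bin angle is consistent with about 0.48 rad; the earlier shift came from the arm still settling. On to B.

Emit:
arm_command:
  commands:
    - {"tx": -0.04,"ty": -0.13,"tz": 0,"twist": -0.015}
    - {"tx": -0.08,"ty": -0.28,"tz": 0,"twist": -0.03}
    - {"tx": -0.12,"ty": -0.43,"tz": 0,"twist": -0.05}
    - {"tx": -0.17,"ty": -0.58,"tz": 0.02,"twist": -0.07}
    - {"tx": -0.22,"ty": -0.73,"tz": 0.03,"twist": -0.09}
    - {"tx": -0.25,"ty": -0.87,"tz": 0.05,"twist": -0.106}
    - {"tx": -0.27,"ty": -1,"tz": 0.07,"twist": -0.106}
    - {"tx": -0.27,"ty": -1,"tz": 0.07,"twist": -0.106}

```text
t: 14.83
eef_pos: [0.6141, -0.0837, 0.1597]
ee_rot: [-3.141, -0.002, -2.795]
force: [0.2, 0.8, -0.0]
width: 0.0341
gripper_force: 0.0
```

Run:
```python
from h import *
grab_frame("top");grab_frame("top");grab_frame("top");grab_frame("top")
s=get_state();print(s["eef_pos"],s["ee_rot"],s["width"]);look("w9")
```

```text
[ 0.614 -0.079  0.161] [ 3.142  0.    -2.792] 0.03392498643166757
[126, 15, 28, 53, 1186] z 0.086 xy [ 0.537 -0.27 ] long,short mm 36.7 20.7 yaw of long 0.114
[158, 24, 8, 50, 203] z 0.086 xy [ 0.536 -0.251] long,short mm 38.3 3.4 yaw of long 0.112
[106, 111, 30, 50, 758] z 0.106 xy [ 0.614 -0.261] long,short mm 36.1 20.7 yaw of long -0.168
[131, 121, 19, 43, 181] z 0.106 xy [ 0.613 -0.242] long,short mm 39.2 3.1 yaw of long -0.167
[292, 154, 25, 43, 975] z 0.106 xy [ 0.593 -0.106] long,short mm 36.0 20.3 yaw of long 0.349
```

Run:
```python
from h import *
s=get_state();print(s["eef_pos"],go([.593,-.106,.0895],.349))
```

```text
[ 0.614 -0.078  0.161] [ 0.119 -0.076  0.288  0.001]
```

Emit:
arm_command:
  commands:
    - {"tx": 0.119,"ty": -0.076,"tz": 0,"twist": 0}
    - {"tx": 0.119,"ty": -0.076,"tz": 0.05,"twist": 0}
    - {"tx": 0.119,"ty": -0.076,"tz": 0.1,"twist": 0}
    - {"tx": 0.119,"ty": -0.076,"tz": 0.15,"twist": 0}
    - {"tx": 0.119,"ty": -0.076,"tz": 0.2,"twist": 0}
    - {"tx": 0.119,"ty": -0.076,"tz": 0.25,"twist": 0}
    - {"tx": 0.119,"ty": -0.076,"tz": 0.288,"twist": 0}
    - {"tx": 0.119,"ty": -0.076,"tz": 0.288,"twist": 0}

```text
t: 15.75
eef_pos: [0.5917, -0.1058, 0.0874]
ee_rot: [3.141, -0.002, -2.79]
force: [-0.1, -0.5, -0.9]
width: 0.0341
gripper_force: 0.0
```

Emit:
arm_command:
  commands:
    - {"tx": 0,"ty": 0,"tz": 0,"twist": 0}
    - {"tx": 0,"ty": 0,"tz": 0,"twist": 0}
    - {"tx": 0,"ty": 0,"tz": 0,"twist": 0}
    - {"tx": 0,"ty": 0,"tz": 0,"twist": 0}
    - {"tx": 0,"ty": 0,"tz": 0,"twist": 0}
    - {"tx": 0,"ty": 0,"tz": 0,"twist": 0}
    - {"tx": 0,"ty": 0,"tz": 0,"twist": 0}
    - {"tx": 0,"ty": 0,"tz": 0,"twist": 0}
  claw: 0.1
  grip_force: 25

```text
t: 16.42
eef_pos: [0.5929, -0.107, 0.0892]
ee_rot: [-3.142, 0.0, -2.792]
force: [-0.0, 0.5, 0.5]
width: 0.0088
gripper_force: 0.0
```

Emit:
arm_command:
  commands:
    - {"tx": 0,"ty": 0,"tz": -0.1,"twist": 0}
    - {"tx": -0.1,"ty": 0,"tz": -0.2,"twist": 0}
    - {"tx": -0.12,"ty": 0,"tz": -0.28,"twist": 0}
    - {"tx": -0.12,"ty": 0,"tz": -0.28,"twist": 0}
    - {"tx": -0.12,"ty": 0,"tz": -0.28,"twist": 0}
    - {"tx": -0.12,"ty": 0,"tz": -0.28,"twist": 0}
    - {"tx": -0.12,"ty": 0,"tz": -0.28,"twist": 0}
    - {"tx": -0.12,"ty": 0,"tz": -0.28,"twist": 0}
  claw: 0.35

```text
t: 17.08
eef_pos: [0.6202, -0.0968, 0.1581]
ee_rot: [3.141, -0.002, -2.792]
force: [-0.5, -0.1, 0.2]
width: 0.0307
gripper_force: 0.0
```

Run:
```python
from h import *
s=get_state();print(s["eef_pos"],s["ee_rot"],s["width"]);look("w10")
i=cv2.imread("pics/w10.png");cv2.imwrite("pics/w10c.png",cv2.resize(i[100:330,180:470],(754,598)))
```

```text
[ 0.62  -0.097  0.158] [ 3.141 -0.002 -2.792] 0.03067312753313323
[147, 14, 29, 54, 1212] z 0.086 xy [ 0.537 -0.27 ] long,short mm 36.5 20.7 yaw of long 0.113
[178, 24, 9, 51, 182] z 0.086 xy [ 0.537 -0.252] long,short mm 38.7 3.2 yaw of long 0.098
[119, 112, 39, 51, 1130] z 0.106 xy [ 0.615 -0.261] long,short mm 36.9 20.7 yaw of long -0.169
[151, 122, 19, 43, 168] z 0.106 xy [ 0.613 -0.243] long,short mm 38.8 3.5 yaw of long -0.147
[315, 155, 24, 43, 942] z 0.106 xy [ 0.592 -0.106] long,short mm 35.5 19.6 yaw of long 0.349
[602, 194, 19, 33, 512] z 0.086 xy [0.534 0.157] long,short mm 36.2 16.5 yaw of long 0.602
```

View pics/w10c.png

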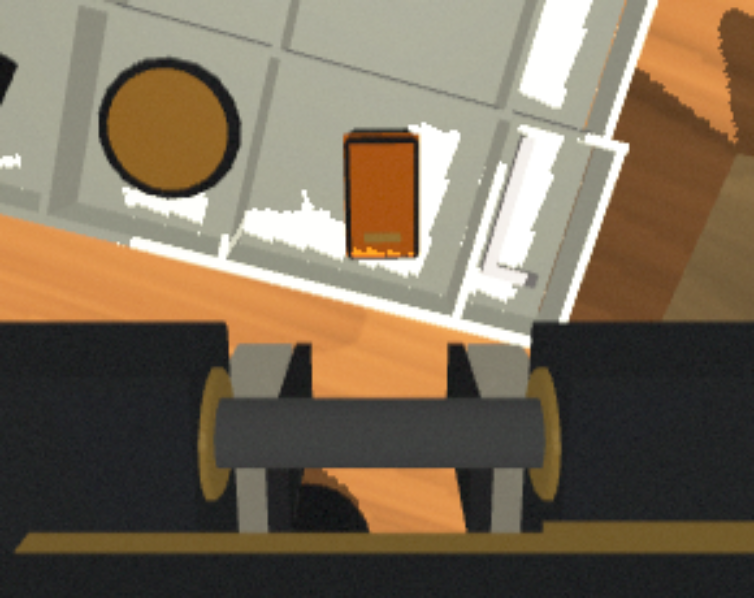

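The battery at (381,195) in the crop is standing untouched, so the real fingertips sit more than 17 mm above the TCP. The walls are therefore no obstacle at the deeper grip.

Run:
```python
from h import *
s=get_state();print(s["eef_pos"],go([.5925,-.106,.075],.349))
```

```text
[ 0.62  -0.097  0.158] [0.117 0.004 0.333 0.   ]
```

Emit:
arm_command:
  commands:
    - {"tx": 0.117,"ty": 0.004,"tz": 0,"twist": 0}
    - {"tx": 0.117,"ty": 0.004,"tz": 0.05,"twist": 0}
    - {"tx": 0.117,"ty": 0.004,"tz": 0.11,"twist": 0}
    - {"tx": 0.117,"ty": 0.004,"tz": 0.17,"twist": 0}
    - {"tx": 0.117,"ty": 0.004,"tz": 0.23,"twist": 0}
    - {"tx": 0.117,"ty": 0.004,"tz": 0.29,"twist": 0}
    - {"tx": 0.117,"ty": 0.004,"tz": 0.333,"twist": 0}
    - {"tx": 0.117,"ty": 0.004,"tz": 0.333,"twist": 0}
  claw: 0.4

```text
t: 17.8
eef_pos: [0.5914, -0.1059, 0.0732]
ee_rot: [3.14, -0.004, -2.792]
force: [-0.9, -0.4, -0.4]
width: 0.035
gripper_force: 0.0
```

Emit:
arm_command:
  commands:
    - {"tx": 0,"ty": 0,"tz": 0,"twist": 0}
    - {"tx": 0,"ty": 0,"tz": 0,"twist": 0}
    - {"tx": 0,"ty": 0,"tz": 0,"twist": 0}
    - {"tx": 0,"ty": 0,"tz": 0,"twist": 0}
    - {"tx": 0,"ty": 0,"tz": 0,"twist": 0}
    - {"tx": 0,"ty": 0,"tz": 0,"twist": 0}
    - {"tx": 0,"ty": 0,"tz": 0,"twist": 0}
    - {"tx": 0,"ty": 0,"tz": -0.02,"twist": 0}
  claw: 0.1
  grip_force: 25

```text
t: 18.47
eef_pos: [0.5926, -0.1057, 0.0803]
ee_rot: [3.141, -0.001, -2.792]
force: [-0.1, 0.3, -1.2]
width: 0.0225
gripper_force: 25.0
```

Emit:
arm_command:
  commands:
    - {"tx": 0,"ty": 0,"tz": -0.12,"twist": 0}
    - {"tx": 0,"ty": 0,"tz": -0.26,"twist": 0}
    - {"tx": 0,"ty": 0,"tz": -0.4,"twist": 0}
    - {"tx": 0,"ty": 0.04,"tz": -0.5,"twist": 0.02}
    - {"tx": -0.03,"ty": 0.16,"tz": -0.54,"twist": 0.05}
    - {"tx": -0.06,"ty": 0.3,"tz": -0.54,"twist": 0.08}
    - {"tx": -0.09,"ty": 0.45,"tz": -0.54,"twist": 0.105}
    - {"tx": -0.11,"ty": 0.6,"tz": -0.54,"twist": 0.105}

```text
t: 19.13
eef_pos: [0.5671, 0.0458, 0.2161]
ee_rot: [3.141, 0.0, -3.128]
force: [1.6, 0.5, -1.1]
width: 0.023
gripper_force: 25.0
```

Run:
```python
from h import *
s=get_state();print(s["eef_pos"],s["ee_rot"],s["width"],s["gripper_force"],bay(-.026,.14))
```

```text
[0.567 0.046 0.216] [ 3.141  0.    -3.128] 0.023005560790663078 24.990790486335754 [ 0.101  0.697  0.305 -0.002]
```

Emit:
arm_command:
  commands:
    - {"tx": 0.03,"ty": 0.14,"tz": 0,"twist": 0}
    - {"tx": 0.06,"ty": 0.29,"tz": 0,"twist": 0}
    - {"tx": 0.08,"ty": 0.44,"tz": 0,"twist": 0}
    - {"tx": 0.1,"ty": 0.59,"tz": 0,"twist": 0}
    - {"tx": 0.1,"ty": 0.69,"tz": 0.05,"twist": 0}
    - {"tx": 0.1,"ty": 0.69,"tz": 0.18,"twist": 0}
    - {"tx": 0.1,"ty": 0.69,"tz": 0.28,"twist": 0}
    - {"tx": 0.1,"ty": 0.69,"tz": 0.28,"twist": 0}

```text
t: 19.8
eef_pos: [0.5356, 0.2153, 0.1406]
ee_rot: [-3.137, -0.008, -3.122]
force: [-1.6, -0.5, -1.8]
width: 0.0228
gripper_force: 25.0
```

Run:
```python
from h import *
for k in range(4):grab_frame("top")
s=get_state();print(s["eef_pos"],s["ee_rot"],s["width"],bay(-.026,.077))
```

```text
[0.54  0.217 0.148] [ 3.141  0.002 -3.122] 0.02263711044699756 [ 0.003  0.011  0.283 -0.   ]
```

Emit:
arm_command:
  commands:
    - {"tx": 0.003,"ty": 0.011,"tz": 0.05,"twist": 0}
    - {"tx": 0.003,"ty": 0.011,"tz": 0.1,"twist": 0}
    - {"tx": 0.003,"ty": 0.011,"tz": 0.15,"twist": 0}
    - {"tx": 0.003,"ty": 0.011,"tz": 0.2,"twist": 0}
    - {"tx": 0.003,"ty": 0.011,"tz": 0.24,"twist": 0}
    - {"tx": 0.003,"ty": 0.011,"tz": 0.27,"twist": 0}
    - {"tx": 0.003,"ty": 0.011,"tz": 0.283,"twist": 0}
    - {"tx": 0.003,"ty": 0.011,"tz": 0.283,"twist": 0}

```text
t: 20.67
eef_pos: [0.5395, 0.2196, 0.0756]
ee_rot: [3.141, 0.002, -3.122]
force: [2.5, -0.3, -0.6]
width: 0.0227
gripper_force: 25.0
```

Emit:
arm_command:
  commands:
    - {"tx": 0,"ty": 0,"tz": 0,"twist": 0}
    - {"tx": 0,"ty": 0,"tz": 0,"twist": 0}
    - {"tx": 0,"ty": 0,"tz": 0,"twist": 0}
    - {"tx": 0,"ty": 0,"tz": 0,"twist": 0}
    - {"tx": 0,"ty": 0,"tz": 0,"twist": 0}
    - {"tx": 0,"ty": 0,"tz": -0.1,"twist": 0}
    - {"tx": 0,"ty": 0,"tz": -0.25,"twist": 0}
    - {"tx": 0,"ty": 0,"tz": -0.4,"twist": 0}
  claw: 0.39

```text
t: 21.33
eef_pos: [0.5375, 0.2186, 0.1754]
ee_rot: [-3.14, -0.002, -3.122]
force: [2.0, 0.5, 0.8]
width: 0.034
gripper_force: 0.0
```

```bash
cat >> h.py <<'E'
def binlook(name):
    "orange tops in the bin from the wrist, in the bin_row frame, on the plane of the settled tops"
    for k in range(4):i=grab_frame("wrist")
    c=calibration("wrist");cv2.imwrite(f"pics/{name}.png",i[:,:,::-1])
    hsv=cv2.cvtColor(i,cv2.COLOR_RGB2HSV)
    m=((hsv[...,0]>=7)&(hsv[...,0]<=16)&(hsv[...,1]>195)&(hsv[...,2]>90)).astype(np.uint8)
    m=cv2.morphologyEx(m,cv2.MORPH_OPEN,np.ones((3,3),np.uint8));n,lab,st,ce=cv2.connectedComponentsWithStats(m)
    a=.49;k,s=np.cos(a),np.sin(a);ca,sa=np.cos(D0[2]),np.sin(D0[2])
    Rd=np.array([[ca,-sa,0],[sa,ca,0],[0,0,1]]);Rb=Rd@np.array([[k,0,-s],[0,1,0],[s,0,k]])
    o=np.array([D0[0],D0[1],.03])+Rb@[.009,0,.008]
    for j in range(1,n):
        if st[j,4]<120:continue
        P=[]
        for p in np.argwhere(lab==j)[:,::-1]:
            O,d=ray(c,p);O=Rb.T@(O-o);d=Rb.T@d;P.append((O+d*(.046-O[2])/d[2])[:2]*1000)
        (x,y),(w,h),a=cv2.minAreaRect(np.array(P,np.float32))
        if abs(y)<160 and abs(x)<60:print("bin x,y mm",round(x),round(y),"size",round(w),round(h),"ang",round(a))
E
python3 - <<'E'
from h import *
print(get_state()["eef_pos"]);binlook("w11")
E
```

```text
[0.538 0.219 0.175]
bin x,y mm -14 -76 size 20 35 ang 90
bin x,y mm -14 -35 size 35 8 ang 0
```

Run:
```python
import cv2
i=cv2.imread("pics/w11.png");h=cv2.cvtColor(i,cv2.COLOR_BGR2HSV)
for v in(180,195,205):print(v,[(u,h[v,u].tolist()) for u in range(290,350,5)])
```

```text
180 [(290, [13, 235, 153]), (295, [18, 124, 130]), (300, [18, 127, 133]), (305, [30, 8, 93]), (310, [18, 123, 131]), (315, [14, 230, 171]), (320, [17, 235, 253]), (325, [17, 238, 253]), (330, [17, 236, 253]), (335, [18, 128, 220]), (340, [18, 127, 218]), (345, [18, 125, 131])]
195 [(290, [13, 219, 113]), (295, [30, 29, 176]), (300, [30, 29, 175]), (305, [18, 14, 94]), (310, [32, 29, 174]), (315, [13, 230, 172]), (320, [13, 236, 210]), (325, [17, 230, 253]), (330, [17, 230, 253]), (335, [33, 27, 178]), (340, [30, 25, 174]), (345, [34, 19, 108])]
205 [(290, [13, 197, 131]), (295, [33, 27, 173]), (300, [32, 24, 177]), (305, [27, 14, 162]), (310, [30, 26, 175]), (315, [13, 230, 172]), (320, [14, 237, 171]), (325, [17, 227, 253]), (330, [17, 236, 253]), (335, [15, 88, 202]), (340, [30, 25, 175]), (345, [33, 22, 127])]
```

```bash
sed -i 's/<=16)&(hsv\[...,1\]>195)/<=17)\&(hsv[...,1]>200)/' h.py
python3 - <<'E'
from h import *
binlook("w12");print(get_state()["eef_pos"],go([.644,-.266,.17],-.168))
E
```

```text
bin x,y mm -12 -28 size 20 36 ang 90
bin x,y mm -12 -76 size 20 35 ang 90
[0.538 0.219 0.174] [-0.386 -1.948  0.015  0.06 ]
```

Both placed batteries sit flat, square and in separate bays (x −12 mm, y −28 and −76 mm). Next is A.

Emit:
arm_command:
  commands:
    - {"tx": -0.03,"ty": -0.15,"tz": 0,"twist": 0.01}
    - {"tx": -0.06,"ty": -0.31,"tz": -0.02,"twist": 0.02}
    - {"tx": -0.09,"ty": -0.47,"tz": -0.02,"twist": 0.03}
    - {"tx": -0.12,"ty": -0.63,"tz": -0.02,"twist": 0.04}
    - {"tx": -0.15,"ty": -0.79,"tz": -0.02,"twist": 0.05}
    - {"tx": -0.19,"ty": -0.95,"tz": -0.02,"twist": 0.06}
    - {"tx": -0.19,"ty": -1,"tz": -0.02,"twist": 0.06}
    - {"tx": -0.19,"ty": -1,"tz": -0.02,"twist": 0.06}

```text
t: 22.4
eef_pos: [0.5903, -0.033, 0.1786]
ee_rot: [-3.14, -0.003, 2.969]
force: [0.0, -0.1, -0.7]
width: 0.0346
gripper_force: 0.0
```

Run:
```python
from h import *
print(get_state()["eef_pos"],go([.644,-.266,.17],-.168))
```

```text
[ 0.59  -0.033  0.179] [-0.371 -0.881  0.034 -0.001]
```

Emit:
arm_command:
  commands:
    - {"tx": -0.06,"ty": -0.14,"tz": 0,"twist": 0}
    - {"tx": -0.12,"ty": -0.28,"tz": 0,"twist": 0}
    - {"tx": -0.19,"ty": -0.43,"tz": 0,"twist": 0}
    - {"tx": -0.25,"ty": -0.58,"tz": 0,"twist": 0}
    - {"tx": -0.31,"ty": -0.73,"tz": 0.02,"twist": 0}
    - {"tx": -0.37,"ty": -0.88,"tz": 0.04,"twist": 0}
    - {"tx": -0.37,"ty": -0.88,"tz": 0.04,"twist": 0}
    - {"tx": -0.37,"ty": -0.88,"tz": 0.04,"twist": 0}
  claw: 0.4

```text
t: 23.07
eef_pos: [0.6445, -0.2634, 0.1675]
ee_rot: [3.142, -0.004, 2.97]
force: [-0.8, 0.1, 1.0]
width: 0.0352
gripper_force: 0.0
```

Run:
```python
from h import *
for k in range(4):grab_frame("top")
look("w13");print(get_state()["eef_pos"],go([.6145,-.261,.075],-.168))
```

```text
[279, 62, 33, 47, 943] z 0.086 xy [ 0.537 -0.27 ] long,short mm 36.1 20.0 yaw of long 0.114
[308, 153, 24, 41, 880] z 0.106 xy [ 0.615 -0.261] long,short mm 35.4 20.1 yaw of long -0.168
[ 0.645 -0.261  0.17 ] [ 0.122 -0.022  0.382  0.   ]
```

Emit:
arm_command:
  commands:
    - {"tx": 0.122,"ty": -0.022,"tz": 0,"twist": 0}
    - {"tx": 0.122,"ty": -0.022,"tz": 0.05,"twist": 0}
    - {"tx": 0.122,"ty": -0.022,"tz": 0.12,"twist": 0}
    - {"tx": 0.122,"ty": -0.022,"tz": 0.2,"twist": 0}
    - {"tx": 0.122,"ty": -0.022,"tz": 0.27,"twist": 0}
    - {"tx": 0.122,"ty": -0.022,"tz": 0.34,"twist": 0}
    - {"tx": 0.122,"ty": -0.022,"tz": 0.382,"twist": 0}
    - {"tx": 0.122,"ty": -0.022,"tz": 0.382,"twist": 0}

```text
t: 23.98
eef_pos: [0.6129, -0.261, 0.0725]
ee_rot: [3.141, -0.004, 2.974]
force: [-0.3, 0.5, 0.0]
width: 0.0348
gripper_force: 0.0
```

Emit:
arm_command:
  commands:
    - {"tx": 0,"ty": 0,"tz": 0,"twist": 0}
    - {"tx": 0,"ty": 0,"tz": 0,"twist": 0}
    - {"tx": 0,"ty": 0,"tz": 0,"twist": 0}
    - {"tx": 0,"ty": 0,"tz": 0,"twist": 0}
    - {"tx": 0,"ty": 0,"tz": 0,"twist": 0}
    - {"tx": 0,"ty": 0,"tz": 0,"twist": 0}
    - {"tx": 0,"ty": 0,"tz": 0,"twist": 0}
    - {"tx": 0,"ty": 0,"tz": -0.02,"twist": 0}
  claw: 0.1
  grip_force: 25

```text
t: 24.65
eef_pos: [0.6139, -0.2623, 0.0794]
ee_rot: [3.141, -0.001, 2.973]
force: [0.6, -0.0, -0.7]
width: 0.0231
gripper_force: 25.0
```

Emit:
arm_command:
  commands:
    - {"tx": 0,"ty": 0,"tz": -0.12,"twist": 0}
    - {"tx": 0,"ty": 0,"tz": -0.26,"twist": 0}
    - {"tx": 0,"ty": 0,"tz": -0.4,"twist": 0}
    - {"tx": 0.01,"ty": 0.04,"tz": -0.5,"twist": 0}
    - {"tx": 0.05,"ty": 0.16,"tz": -0.54,"twist": -0.02}
    - {"tx": 0.09,"ty": 0.3,"tz": -0.54,"twist": -0.04}
    - {"tx": 0.14,"ty": 0.45,"tz": -0.54,"twist": -0.06}
    - {"tx": 0.19,"ty": 0.6,"tz": -0.54,"twist": -0.06}

```text
t: 25.32
eef_pos: [0.5917, -0.1056, 0.2149]
ee_rot: [3.141, 0.0, -3.119]
force: [0.6, 0.6, -0.8]
width: 0.0231
gripper_force: 25.0
```

Run:
```python
from h import *
s=get_state();print(s["eef_pos"],s["ee_rot"],s["width"],s["gripper_force"],bay(.026,.2))
```

```text
[ 0.592 -0.106  0.215] [ 3.141  0.    -3.119] 0.02312064960389604 24.991101622581482 [0.179 1.513 0.059 0.001]
```

Emit:
arm_command:
  commands:
    - {"tx": 0.02,"ty": 0.13,"tz": 0,"twist": 0}
    - {"tx": 0.04,"ty": 0.28,"tz": 0,"twist": 0}
    - {"tx": 0.06,"ty": 0.44,"tz": 0,"twist": 0}
    - {"tx": 0.08,"ty": 0.6,"tz": 0,"twist": 0}
    - {"tx": 0.1,"ty": 0.75,"tz": 0,"twist": 0}
    - {"tx": 0.12,"ty": 0.9,"tz": 0,"twist": 0}
    - {"tx": 0.12,"ty": 1,"tz": 0,"twist": 0}
    - {"tx": 0.12,"ty": 1,"tz": 0,"twist": 0}

```text
t: 25.98
eef_pos: [0.5571, 0.1467, 0.2146]
ee_rot: [3.141, 0.0, -3.118]
force: [0.1, -0.6, 0.5]
width: 0.023
gripper_force: 25.0
```

Emit:
arm_command:
  commands:
    - {"tx": 0.02,"ty": 0.13,"tz": 0,"twist": 0}
    - {"tx": 0.04,"ty": 0.28,"tz": 0,"twist": 0}
    - {"tx": 0.06,"ty": 0.42,"tz": 0,"twist": 0}
    - {"tx": 0.06,"ty": 0.5,"tz": 0,"twist": 0}
    - {"tx": 0.06,"ty": 0.5,"tz": 0.1,"twist": 0}
    - {"tx": 0.06,"ty": 0.5,"tz": 0.2,"twist": 0}
    - {"tx": 0.06,"ty": 0.5,"tz": 0.28,"twist": 0}
    - {"tx": 0.06,"ty": 0.5,"tz": 0.28,"twist": 0}

```text
t: 26.65
eef_pos: [0.5375, 0.2656, 0.1401]
ee_rot: [-3.137, -0.006, -3.122]
force: [-0.8, -1.0, -1.0]
width: 0.0236
gripper_force: 25.0
```

Run:
```python
from h import *
for k in range(4):grab_frame("top")
s=get_state();print(s["eef_pos"],s["ee_rot"],s["width"],bay(.026,.077))
```

```text
[0.541 0.268 0.146] [ 3.141  0.002 -3.122] 0.022865393627941603 [ 0.01   0.016  0.277 -0.   ]
```

Emit:
arm_command:
  commands:
    - {"tx": 0.01,"ty": 0.016,"tz": 0.05,"twist": 0}
    - {"tx": 0.01,"ty": 0.016,"tz": 0.1,"twist": 0}
    - {"tx": 0.01,"ty": 0.016,"tz": 0.15,"twist": 0}
    - {"tx": 0.01,"ty": 0.016,"tz": 0.2,"twist": 0}
    - {"tx": 0.01,"ty": 0.016,"tz": 0.24,"twist": 0}
    - {"tx": 0.01,"ty": 0.016,"tz": 0.265,"twist": 0}
    - {"tx": 0.01,"ty": 0.016,"tz": 0.277,"twist": 0}
    - {"tx": 0.01,"ty": 0.016,"tz": 0.277,"twist": 0}

```text
t: 27.52
eef_pos: [0.5381, 0.2716, 0.0757]
ee_rot: [3.141, 0.001, -3.121]
force: [1.1, -0.8, 1.6]
width: 0.0231
gripper_force: 25.0
```

Emit:
arm_command:
  commands:
    - {"tx": 0,"ty": 0,"tz": 0,"twist": 0}
    - {"tx": 0,"ty": 0,"tz": 0,"twist": 0}
    - {"tx": 0,"ty": 0,"tz": 0,"twist": 0}
    - {"tx": 0,"ty": 0,"tz": 0,"twist": 0}
    - {"tx": 0,"ty": 0,"tz": 0,"twist": 0}
    - {"tx": 0,"ty": 0,"tz": -0.1,"twist": 0}
    - {"tx": 0,"ty": 0,"tz": -0.25,"twist": 0}
    - {"tx": 0,"ty": 0,"tz": -0.4,"twist": 0}
  claw: 0.39

```text
t: 28.18
eef_pos: [0.5367, 0.2707, 0.1756]
ee_rot: [-3.14, -0.002, -3.122]
force: [0.9, 1.4, 0.9]
width: 0.0344
gripper_force: 0.0
```

Run:
```python
from h import *
binlook("w14");print(get_state()["eef_pos"],go([.566,-.267,.16],.114))
```

```text
bin x,y mm -15 -29 size 20 35 ang 90
bin x,y mm -15 28 size 20 35 ang 90
bin x,y mm -14 -76 size 20 35 ang 90
[0.538 0.272 0.177] [-0.07  -2.158  0.068 -0.03 ]
```

Three batteries are flat in the bin. The last is C.

Emit:
arm_command:
  commands:
    - {"tx": 0,"ty": -0.15,"tz": 0,"twist": 0}
    - {"tx": 0,"ty": -0.31,"tz": -0.02,"twist": 0}
    - {"tx": -0.01,"ty": -0.47,"tz": -0.02,"twist": 0}
    - {"tx": -0.02,"ty": -0.63,"tz": -0.02,"twist": -0.01}
    - {"tx": -0.03,"ty": -0.79,"tz": -0.02,"twist": -0.02}
    - {"tx": -0.03,"ty": -0.95,"tz": -0.02,"twist": -0.03}
    - {"tx": -0.03,"ty": -1,"tz": -0.02,"twist": -0.03}
    - {"tx": -0.03,"ty": -1,"tz": -0.02,"twist": -0.03}
  claw: 0.4

```text
t: 29.05
eef_pos: [0.5488, 0.0185, 0.1791]
ee_rot: [-3.141, -0.003, -3.031]
force: [-0.3, 0.6, -0.0]
width: 0.035
gripper_force: 0.0
```

Run:
```python
from h import *
grab_frame("top");grab_frame("top")
print(get_state()["eef_pos"],go([.566,-.267,.16],.114))
```

```text
[0.549 0.021 0.179] [ 0.063 -1.152  0.078 -0.001]
```

Emit:
arm_command:
  commands:
    - {"tx": 0.01,"ty": -0.15,"tz": 0,"twist": 0}
    - {"tx": 0.02,"ty": -0.31,"tz": 0,"twist": 0}
    - {"tx": 0.03,"ty": -0.47,"tz": 0,"twist": 0}
    - {"tx": 0.04,"ty": -0.63,"tz": 0,"twist": 0}
    - {"tx": 0.05,"ty": -0.79,"tz": 0.03,"twist": 0}
    - {"tx": 0.06,"ty": -0.95,"tz": 0.06,"twist": 0}
    - {"tx": 0.06,"ty": -1,"tz": 0.07,"twist": 0}
    - {"tx": 0.06,"ty": -1,"tz": 0.07,"twist": 0}

```text
t: 29.82
eef_pos: [0.5631, -0.2301, 0.1607]
ee_rot: [3.141, -0.003, -3.03]
force: [1.1, 1.3, -0.1]
width: 0.035
gripper_force: 0.0
```

Emit:
arm_command:
  commands:
    - {"tx": 0,"ty": -0.1,"tz": 0,"twist": 0}
    - {"tx": 0,"ty": -0.15,"tz": 0,"twist": 0}
    - {"tx": 0,"ty": -0.15,"tz": 0,"twist": 0}
    - {"tx": 0,"ty": -0.15,"tz": 0,"twist": 0}
    - {"tx": 0,"ty": -0.15,"tz": 0,"twist": 0}
    - {"tx": 0,"ty": -0.15,"tz": 0,"twist": 0}
    - {"tx": 0,"ty": -0.15,"tz": 0,"twist": 0}
    - {"tx": 0,"ty": -0.15,"tz": 0,"twist": 0}

```text
t: 30.48
eef_pos: [0.568, -0.265, 0.1631]
ee_rot: [-3.142, 0.0, -3.027]
force: [-0.8, -0.4, 0.7]
width: 0.0349
gripper_force: 0.0
```

Run:
```python
from h import *
look("w15");print(get_state()["eef_pos"],go([.537,-.270,.055],.114))
```

```text
[314, 151, 22, 39, 807] z 0.086 xy [ 0.537 -0.27 ] long,short mm 35.2 19.7 yaw of long 0.114
[ 0.568 -0.265  0.163] [ 0.125 -0.005  0.432  0.   ]
```

Emit:
arm_command:
  commands:
    - {"tx": 0.125,"ty": -0.005,"tz": 0,"twist": 0}
    - {"tx": 0.125,"ty": -0.005,"tz": 0.06,"twist": 0}
    - {"tx": 0.125,"ty": -0.005,"tz": 0.14,"twist": 0}
    - {"tx": 0.125,"ty": -0.005,"tz": 0.22,"twist": 0}
    - {"tx": 0.125,"ty": -0.005,"tz": 0.3,"twist": 0}
    - {"tx": 0.125,"ty": -0.005,"tz": 0.38,"twist": 0}
    - {"tx": 0.125,"ty": -0.005,"tz": 0.432,"twist": 0}
    - {"tx": 0.125,"ty": -0.005,"tz": 0.432,"twist": 0}

```text
t: 31.2
eef_pos: [0.5349, -0.2698, 0.052]
ee_rot: [3.14, -0.004, -3.028]
force: [-0.6, 0.5, -0.2]
width: 0.0351
gripper_force: 0.0
```

Emit:
arm_command:
  commands:
    - {"tx": 0,"ty": 0,"tz": 0,"twist": 0}
    - {"tx": 0,"ty": 0,"tz": 0,"twist": 0}
    - {"tx": 0,"ty": 0,"tz": 0,"twist": 0}
    - {"tx": 0,"ty": 0,"tz": 0,"twist": 0}
    - {"tx": 0,"ty": 0,"tz": 0,"twist": 0}
    - {"tx": 0,"ty": 0,"tz": 0,"twist": 0}
    - {"tx": 0,"ty": 0,"tz": 0,"twist": 0}
    - {"tx": 0,"ty": 0,"tz": -0.02,"twist": 0}
  claw: 0.1
  grip_force: 25

```text
t: 31.87
eef_pos: [0.5365, -0.2703, 0.0596]
ee_rot: [3.141, -0.001, -3.028]
force: [0.3, -0.7, -1.5]
width: 0.0232
gripper_force: 25.0
```

Emit:
arm_command:
  commands:
    - {"tx": 0,"ty": 0,"tz": -0.12,"twist": 0}
    - {"tx": 0,"ty": 0,"tz": -0.26,"twist": 0}
    - {"tx": 0,"ty": 0,"tz": -0.41,"twist": 0}
    - {"tx": 0,"ty": 0.04,"tz": -0.55,"twist": 0}
    - {"tx": -0.02,"ty": 0.16,"tz": -0.62,"twist": 0.01}
    - {"tx": -0.04,"ty": 0.3,"tz": -0.62,"twist": 0.02}
    - {"tx": -0.06,"ty": 0.45,"tz": -0.62,"twist": 0.03}
    - {"tx": -0.07,"ty": 0.6,"tz": -0.62,"twist": 0.03}

```text
t: 32.53
eef_pos: [0.5368, -0.1182, 0.2153]
ee_rot: [3.141, 0.0, -3.125]
force: [0.9, 0.8, -0.5]
width: 0.0231
gripper_force: 25.0
```

Run:
```python
from h import *
s=get_state();print(s["eef_pos"],s["ee_rot"],s["width"],s["gripper_force"],bay(.078,.2))
```

```text
[ 0.537 -0.118  0.215] [ 3.141  0.    -3.125] 0.02311588722161795 24.990021586418152 [-0.032  1.767  0.061 -0.001]
```

Emit:
arm_command:
  commands:
    - {"tx": 0,"ty": 0.13,"tz": 0,"twist": 0}
    - {"tx": 0,"ty": 0.28,"tz": 0,"twist": 0}
    - {"tx": 0,"ty": 0.44,"tz": 0,"twist": 0}
    - {"tx": 0,"ty": 0.6,"tz": 0,"twist": 0}
    - {"tx": -0.01,"ty": 0.75,"tz": 0,"twist": 0}
    - {"tx": -0.01,"ty": 0.9,"tz": 0,"twist": 0}
    - {"tx": -0.01,"ty": 1,"tz": 0,"twist": 0}
    - {"tx": -0.01,"ty": 1,"tz": 0,"twist": 0}

```text
t: 33.2
eef_pos: [0.5344, 0.1344, 0.2146]
ee_rot: [3.141, -0.0, -3.118]
force: [0.4, -1.0, -0.2]
width: 0.0227
gripper_force: 25.0
```

Emit:
arm_command:
  commands:
    - {"tx": 0,"ty": 0.15,"tz": 0,"twist": 0}
    - {"tx": 0,"ty": 0.31,"tz": 0,"twist": 0}
    - {"tx": -0.01,"ty": 0.47,"tz": 0,"twist": 0}
    - {"tx": -0.01,"ty": 0.63,"tz": 0,"twist": 0}
    - {"tx": -0.01,"ty": 0.74,"tz": 0.03,"twist": 0}
    - {"tx": -0.01,"ty": 0.75,"tz": 0.16,"twist": 0}
    - {"tx": -0.01,"ty": 0.75,"tz": 0.28,"twist": 0}
    - {"tx": -0.01,"ty": 0.75,"tz": 0.28,"twist": 0}

```text
t: 33.87
eef_pos: [0.5298, 0.3159, 0.1383]
ee_rot: [-3.135, -0.009, -3.122]
force: [-2.0, -0.8, -2.6]
width: 0.0233
gripper_force: 25.0
```

Run:
```python
from h import *
for k in range(4):grab_frame("top")
s=get_state();print(s["eef_pos"],s["ee_rot"],s["width"],bay(.077,.077))
```

```text
[0.535 0.318 0.147] [ 3.14   0.002 -3.122] 0.022818950176991502 [-0.012  0.017  0.28  -0.   ]
```

Emit:
arm_command:
  commands:
    - {"tx": -0.012,"ty": 0.017,"tz": 0.05,"twist": 0}
    - {"tx": -0.012,"ty": 0.017,"tz": 0.1,"twist": 0}
    - {"tx": -0.012,"ty": 0.017,"tz": 0.15,"twist": 0}
    - {"tx": -0.012,"ty": 0.017,"tz": 0.2,"twist": 0}
    - {"tx": -0.012,"ty": 0.017,"tz": 0.24,"twist": 0}
    - {"tx": -0.012,"ty": 0.017,"tz": 0.265,"twist": 0}
    - {"tx": -0.012,"ty": 0.017,"tz": 0.28,"twist": 0}
    - {"tx": -0.012,"ty": 0.017,"tz": 0.28,"twist": 0}

```text
t: 34.73
eef_pos: [0.5368, 0.3224, 0.0748]
ee_rot: [3.142, 0.0, -3.122]
force: [0.5, -0.6, -0.4]
width: 0.0227
gripper_force: 25.0
```

Emit:
arm_command:
  commands:
    - {"tx": 0,"ty": 0,"tz": 0,"twist": 0}
    - {"tx": 0,"ty": 0,"tz": 0,"twist": 0}
    - {"tx": 0,"ty": 0,"tz": 0,"twist": 0}
    - {"tx": 0,"ty": 0,"tz": 0,"twist": 0}
    - {"tx": 0,"ty": 0,"tz": 0,"twist": 0}
    - {"tx": 0,"ty": 0,"tz": -0.1,"twist": 0}
    - {"tx": 0,"ty": 0,"tz": -0.25,"twist": 0}
    - {"tx": 0,"ty": 0,"tz": -0.4,"twist": 0}
  claw: 0.39

```text
t: 35.4
eef_pos: [0.5357, 0.3216, 0.1751]
ee_rot: [-3.139, -0.002, -3.122]
force: [0.6, 1.8, -0.2]
width: 0.0343
gripper_force: 0.0
```

Run:
```python
from h import *
binlook("w16");print(get_state()["eef_pos"])
i=cv2.imread("pics/w16.png");cv2.imwrite("pics/w16c.png",cv2.resize(i[80:280,150:450],(750,500)))
```

```text
bin x,y mm -15 28 size 36 20 ang 2
bin x,y mm -14 -76 size 21 35 ang 90
bin x,y mm -18 -29 size 27 20 ang 0
[0.537 0.323 0.177]
```

View pics/w16c.png

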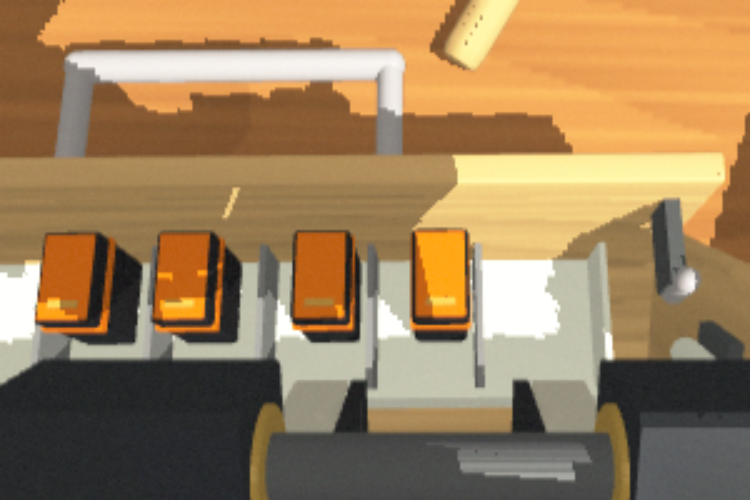

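All four batteries stand flat and squared, one to a bay (crop columns 72, 185, 323 and 440). I'll close the bin by pushing the handle bar from the front with shut fingers.

Run:
```python
from h import *
print(go([.40,.243,.19],.02),go([.40,.243,.035],.02))
```

```text
[ 0.554 -0.309 -0.053 -0.   ] [ 0.554 -0.309  0.567 -0.   ]
```

Emit:
arm_command:
  commands:
    - {"tx": 0.14,"ty": -0.08,"tz": -0.05,"twist": 0}
    - {"tx": 0.28,"ty": -0.16,"tz": -0.05,"twist": 0}
    - {"tx": 0.42,"ty": -0.24,"tz": -0.05,"twist": 0}
    - {"tx": 0.554,"ty": -0.309,"tz": -0.05,"twist": 0}
    - {"tx": 0.554,"ty": -0.309,"tz": -0.05,"twist": 0}
    - {"tx": 0.554,"ty": -0.309,"tz": -0.05,"twist": 0}
    - {"tx": 0.554,"ty": -0.309,"tz": -0.05,"twist": 0}
    - {"tx": 0.554,"ty": -0.309,"tz": -0.05,"twist": 0}
  claw: 0

```text
t: 36.27
eef_pos: [0.3999, 0.2427, 0.187]
ee_rot: [-3.141, -0.0, -3.122]
force: [-0.3, 0.5, -0.8]
width: 0.0001
gripper_force: 0.0
```

Emit:
arm_command:
  commands:
    - {"tx": 0,"ty": 0,"tz": 0.1,"twist": 0}
    - {"tx": 0,"ty": 0,"tz": 0.2,"twist": 0}
    - {"tx": 0,"ty": 0,"tz": 0.3,"twist": 0}
    - {"tx": 0,"ty": 0,"tz": 0.4,"twist": 0}
    - {"tx": 0,"ty": 0,"tz": 0.5,"twist": 0}
    - {"tx": 0,"ty": 0,"tz": 0.58,"twist": 0}
    - {"tx": 0,"ty": 0,"tz": 0.61,"twist": 0}
    - {"tx": 0,"ty": 0,"tz": 0.61,"twist": 0}

```text
t: 36.93
eef_pos: [0.399, 0.2412, 0.0326]
ee_rot: [-3.137, -0.003, -3.122]
force: [0.7, -0.4, 0.4]
width: 0.0004
gripper_force: 0.0
```

Run:
```python
from h import *
for k in range(3):i=grab_frame("wrist")
cv2.imwrite("pics/w17.png",i[:,:,::-1]);s=get_state();print(s["eef_pos"],s["ee_rot"],s["force"],s["width"])
j=grab_frame("scene");cv2.imwrite("pics/s17.png",np.hstack([cv2.resize(i[100:340,200:440,::-1],(400,400)),cv2.resize(j[60:200,290:430,::-1],(400,400))]))
```

```text
[0.4   0.243 0.036] [ 3.141  0.001 -3.122] [ 0.681  0.586 -0.268] 0.0005540087120691629
```

View pics/s17.png

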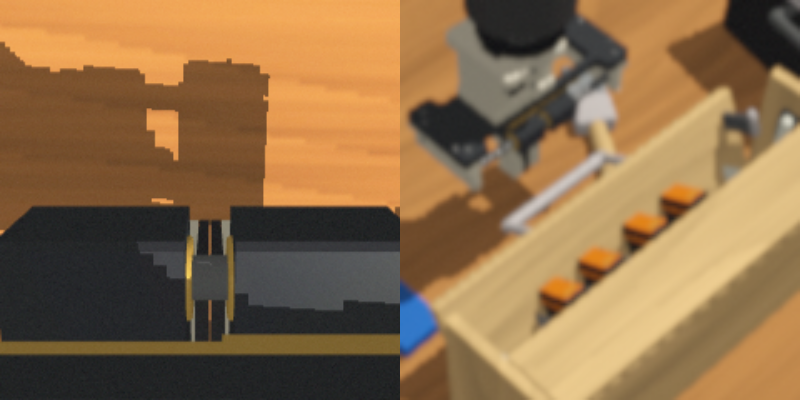

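The shut fingers stand just in front of the handle bar, and the four battery tops line up inside. I'll push along the arc.

Emit:
arm_command:
  commands:
    - {"tx": -0.05,"ty": 0,"tz": 0,"twist": 0}
    - {"tx": -0.09,"ty": 0,"tz": 0,"twist": 0}
    - {"tx": -0.12,"ty": 0,"tz": 0,"twist": 0}
    - {"tx": -0.135,"ty": 0,"tz": 0,"twist": 0}
    - {"tx": -0.145,"ty": 0,"tz": -0.02,"twist": 0}
    - {"tx": -0.155,"ty": 0,"tz": -0.04,"twist": 0}
    - {"tx": -0.167,"ty": 0,"tz": -0.06,"twist": 0}
    - {"tx": -0.178,"ty": 0,"tz": -0.08,"twist": 0}

```text
t: 37.8
eef_pos: [0.4424, 0.2429, 0.0545]
ee_rot: [-3.141, -0.003, -3.123]
force: [-10.3, 3.8, 2.2]
width: 0.0006
gripper_force: 5.2
```

Emit:
arm_command:
  commands:
    - {"tx": -0.012,"ty": 0,"tz": -0.018,"twist": 0}
    - {"tx": -0.025,"ty": 0,"tz": -0.036,"twist": 0}
    - {"tx": -0.038,"ty": 0,"tz": -0.054,"twist": 0}
    - {"tx": -0.051,"ty": 0,"tz": -0.072,"twist": 0}
    - {"tx": -0.064,"ty": 0,"tz": -0.088,"twist": 0}
    - {"tx": -0.078,"ty": 0,"tz": -0.104,"twist": 0}
    - {"tx": -0.09,"ty": 0,"tz": -0.115,"twist": 0}
    - {"tx": -0.09,"ty": 0,"tz": -0.115,"twist": 0}

```text
t: 38.47
eef_pos: [0.4667, 0.2438, 0.0844]
ee_rot: [3.141, -0.0, -3.122]
force: [-0.1, 0.7, 0.7]
width: 0.0002
gripper_force: 0.0
```

Run:
```python
from h import *
s=get_state();print(s["eef_pos"],s["force"])
```

```text
[0.467 0.244 0.084] [-0.09   0.68   0.698]
```

Force is gone, so it probably snapped home. I'll back off and check.

Emit:
arm_command:
  commands:
    - {"tx": 0.05,"ty": 0,"tz": 0,"twist": 0}
    - {"tx": 0.12,"ty": 0,"tz": 0,"twist": 0}
    - {"tx": 0.2,"ty": 0,"tz": 0,"twist": 0}
    - {"tx": 0.25,"ty": -0.1,"tz": -0.12,"twist": 0}
    - {"tx": 0.25,"ty": -0.2,"tz": -0.27,"twist": 0}
    - {"tx": 0.25,"ty": -0.35,"tz": -0.4,"twist": 0}
    - {"tx": 0.25,"ty": -0.5,"tz": -0.5,"twist": 0}
    - {"tx": 0.25,"ty": -0.6,"tz": -0.5,"twist": 0}

```text
t: 39.13
eef_pos: [0.4079, 0.0921, 0.2123]
ee_rot: [3.139, 0.005, -3.12]
force: [2.0, 0.5, 0.9]
width: 0.0005
gripper_force: 0.0
```

Run:
```python
from h import *
for k in range(3):grab_frame("top")
ct,cs=calibration("top"),calibration("scene");j=grab_frame("scene");i=grab_frame("top")
cv2.imwrite("pics/end_s.png",j[:,:,::-1]);cv2.imwrite("pics/end_t.png",i[:,:,::-1])
for n in("scene","top"):print(n,[(np.round(d["uv"],1),round(d["score"],2)) for d in spot_point("bin_handle",n)])
ref=cv2.imread("pics/scene0.png")
a,b=(slice(100,155),slice(325,400)),None
print("scene diff near handle vs start (shut)",np.abs(ref[a[0],a[1]].astype(int)-j[:,:,::-1][a[0],a[1]]).mean(), "vs open pic s17 n/a")
rt=cv2.imread("pics/top0.png");print("top diff",np.abs(rt[205:240,180:300].astype(int)-i[:,:,::-1][205:240,180:300]).mean())
for q in(0,.1,.5):
    k,s=np.cos(q),np.sin(q);P=place(D0,[[-.078*k-.09*s,0,.03+.09*k-.078*s]]);print(q,proj(cs,P),proj(ct,P))
m=orange(i);n,l,st,ce=cv2.connectedComponentsWithStats(m)
print([(ce[k].round(0),st[k].tolist()) for k in range(1,n) if st[k,4]>20])
```

```text
scene [(array([382.2, 151.4]), 0.75), (array([356.5, 118. ]), 0.67), (array([241.4, 277.4]), 0.65)]
top [(array([229.6, 235. ]), 0.74)]
scene diff near handle vs start (shut) 6.506666666666667 vs open pic s17 n/a
top diff 19.458650793650794
0 [[354.343 120.442]] [[226.708 233.465]]
0.1 [[351.736 120.737]] [[227.296 237.88 ]]
0.5 [[344.231 125.725]] [[230.207 250.841]]
[(array([216., 200.]), [212, 193, 10, 14, 75]), (array([243., 200.]), [238, 193, 10, 13, 100]), (array([264., 200.]), [260, 193, 9, 13, 93]), (array([190., 203.]), [188, 197, 9, 10, 26])]
```

Run:
```python
from h import *
for n,(r0,r1,c0,c1) in(("top",(208,240,190,262)),("scene",(103,145,332,386))):
    ref=cv2.imread(f"pics/{n}0.png")[r0:r1,c0:c1]
    i=grab_frame(n)[:,:,::-1].copy()[r0-25:r1+25,c0-25:c1+25]
    m=cv2.matchTemplate(i,ref,cv2.TM_CCOEFF_NORMED);_,v,_,l=cv2.minMaxLoc(m);print(n,"shift",l[0]-25,l[1]-25,"score",round(v,3))
# predicted orange-top centres, bin shut, settled
ct=calibration("top")
i=grab_frame("top");h=cv2.cvtColor(i,cv2.COLOR_RGB2HSV);mk=((h[...,0]<=14)&(h[...,1]>190)&(h[...,2]>60)).astype(np.uint8)
n,l,st,ce=cv2.connectedComponentsWithStats(mk)
for k in range(1,n):
    if st[k,4]>60 and ce[k][0]<300 and ce[k][1]<220:
        p=l==k;P=np.array([onplane(ct,q,.084)[:2] for q in np.argwhere(p)[:,::-1]])*1000
        (x,y),(w,hh),a=cv2.minAreaRect(P.astype(np.float32))
        c,s=np.cos(.02),np.sin(.02);dx,dy=x-561,y-246
        print("bin x,y mm",round(c*dx+s*dy-9),round(-s*dx+c*dy),"size",round(w),round(hh),"ang",round(a))
print(get_state()["t"],get_state()["force"])
```

```text
top shift 0 0 score 0.841
scene shift 0 0 score 0.95
bin x,y mm -8 30 size 30 20 ang 3
bin x,y mm -7 -27 size 27 20 ang 1
bin x,y mm -7 -75 size 27 20 ang 1
39.6333 [-0.034 -0.59   0.613]
```

The handle matches its shut position with zero shift in both views. The battery tops are in row and the arm is clear, so I'm handing in.

```bash
python3 -c "
from station import job_done
print(job_done())"
```

```text
the job is handed in; nothing more can be done
None
```

I moved all four batteries from the organiser into separate bays of the bin and pushed it shut on its catch. I then handed the job in at about 40 s of the 210 s allowed; the verdict was not shown. In the last check the handle sat exactly where it was when shut, three batteries measured square, and the fourth was partly in shadow but in its bay.

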